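# Check a spindle's thread pitch with a comb gauge

## Task

Check the thread of the sloping spindle: take from the rack the comb gauge whose teeth match the spindle's thread, lower it (do not drop it) teeth-first into the threads between the guide prongs so that it sits flat, centred along the spindle, and let go. Then turn the wing knob clockwise, following it as it sinks, until it stops, so that its finger swings over the comb's back. Leave the other comb in the rack.

Things in the scene. Friction and masses are not known exactly. Their poses are not given: they have to be found in the camera images.
- spindle: Fixed threaded spindle, diameter 40 mm, pitch 12, thread 6 mm deep, 130 mm visible. Origin on its axis at mid-length; x along the axis, uphill at 30 degrees, roughly away from the robot; y level, to the left; z out of the thread, 30 degrees from vertical, leaning back to the robot. On the top line crests are at z = 20 mm, groove centres at x = 0 and every 12 mm.
- guide_mid (a point): Point on the spindle's top crest line at mid-length (spindle frame 0, 0, 20 mm, same axes). At 76 mm from it along x either way stand a pair of guide prongs, 12 mm thick along x, tops 21 mm above this point, with an 11 mm gap centred on y = 0, flared at the top. The seated comb's ends lie in these gaps.
- comb_coarse_grip (a point): Middle of the coarse comb's grip tab. Steel plate 190 (x) x 8 (y) x 51 mm (z), 7 teeth of 12 mm pitch below, same both ways round, 0.2 kg. Tab 34 mm along x, top 15 mm above this point; bar's back 9 mm below it, gullets 31, tooth tips 36 mm below. z points up from the teeth. Seated (gullets on crests) it is at spindle (0, 0, 51 mm), or a pitch along x. Starts upright in a rack slot.
- comb_fine_grip (a point): The same point of the fine comb: same plate, but 11 teeth of 8 mm pitch and a narrower tab, 20 mm along x. It stands in the other slot of the rack.
- rack: Grey plastic rack, 190 x 140 mm, 37 mm high, fixed; origin under its centre, on the bench. Two slots run along its x, at y = +40 and -40 mm; the combs stand in them on floors 22 mm up, between walls at x = -70 and +70 mm only; a comb lifts straight up and out.
- knob_grip (a point): Middle of the knob's black wing (52 along x, 12 along y, 24 mm high) right of the spindle's upper end. z: turning axis, parallel to the spindle's z. At knob 0 it is at spindle (75, -32, 80 mm), wing along the spindle. A steel finger, 38 mm long, 10 wide, 8 thick, points to the knob's -x with its underside 30 mm below this point.
- knob (a joint): Turn of the wing knob, rad. 0: fully up, finger pointing downhill beside the comb; grows clockwise seen from above to a stop at 1.45, finger across the comb's back, 1 mm over it. In step with the turn it sinks 5 mm per rad along its axis, 7.2 mm in all. Friction of 0.05 N m keeps it where it is left. Starts between 0 and 0.25.

How it is judged:
By the outcome, as a careful person would: the job done as asked, in the order asked, and still so for the second after the job is handed in, with the robot touching nothing.
It also fails if it takes over 50 s, if anything falls off the work surface, if the arm or the gripper's body presses on something with over 40 N, if the wrist force passes 120 N, or if a joint passes its speed limit or range.

## Robot

A 6-joint arm with a two-finger parallel gripper is mounted at the origin on a cart in front of the work surface, level with it; the furniture and walls round the work are solid. World frame = base frame: x ahead of the robot, y to its left, z up, the work surface at z = 0. Lengths are in m, angles in rad, forces in N, time in s.
With the tool pointing down it reaches from about 0.325 to 0.9 m from the base axis. Payload 6.1 kg.
Tool frame: the origin (TCP) lies midway between the tips of the shut fingers; the grasp point (between the pads) lies 19 mm behind it (ctrl.hold_point_z is the distance from the TCP to the grasp point, in m); z points along the fingers, y is the direction in which the jaws open and shut (so a half turn about z gives the same grasp; the last joint's range is limited). The gripper opens to 85 mm and grips with 20 to 120 N. Pads are 22 mm wide; open, the fingers measure 114 mm over their backs; the gripper's body (76 mm by 85 mm) begins 54 mm behind the grasp point. The pads swing forward as they close: fully open they stand 13 mm farther back than shut.
Start: joints at [1.085, 0.22, 1.526, -0, 1.395, -0.126], TCP at [0.22, 0.585, 0.231] pointing down, gripper open.
Joint ranges: [-2.98, 2.98], [-0.91, 2.08], [0.09, 2.57], [-1.24, 4.39], [0.2, 2.65], [-2.68, 2.68]. Speed limits (rad/s): [2.57, 2.57, 3.01, 3.14, 3.14, 3.14].

## Interface

Orientations are given as a unit quaternion [x, y, z, w].
In Python, from cell import telemetry, snapshot, camera_model, finish_job, ctrl gives the robot as it stands.
- The arm moves only by the shell command python3 -m crank 'ROWS' [OPENING]. ROWS is JSON, a list of rows, each an object of numbers: "dx", "dy", "dz": the shift along the world's x, y, z in cm; "rx", "ry", "rz": the turn, a rotation vector about the world's x, y, z in rad. A call has exactly 5 rows; each row shifts and turns the commanded pose from where the row before left it; what a row does not reach is not made up. A row lasts 1/10 s, in which the tool goes at most 50 mm and 8.59 degrees, less where a joint would pass 70% of its speed; a pose out of reach is approached as far as the arm can. A call is refused whole if a number of a shift passes 5 or a number of a turn 0.15, either way. A call with a gripper value outside its range is refused whole. OPENING is the opening, from 0 (shut) to 1 (fully open), set as the call begins (- or left out, the last holds). The fingers move at their own pace and stop on an object; the grip force is fixed at half the most. Time passes only in rows, so rows that do not move let the fingers close, or fill a call up. It gives the time, the measured TCP pose, the force and the opening at its end, in the units of the state.
- telemetry.observe(): the state, without advancing time (a new reading comes with each control period).
- snapshot(name): name is "scene" or "top"; returns the picture (420x560x3 uint8, red, green, blue); there is no depth.
- camera_model(name): a dict with "K" (3x3 intrinsics, pixels), "extrinsics" (4x4, takes a point from camera to world coordinates). Camera axes: x right, y down, z forward; pixel columns grow to the right and rows downward; lengths in m; the calibration is good to about 2 mm. A picture is of the moment at which its call begins. camera_model takes no time and is no camera call.
- finish_job(): hands the job in, once; it reports no verdict.
The state is a dict: "time_s": time; "joint_pos": joint angles; "dq": joint speeds; "tau": joint torques, N m; "ee_pos": TCP position; "ee_rot": TCP orientation; "wrist_force": force on the tool from outside, world axes, zero at the start; "moment": the same for the moment, N m; "gripper_width": finger opening in m.
Only numpy, scipy, OpenCV 4.12 (cv2) and the standard library are available. Lean on these libraries where they do the work, as an engineer would, in place of code of your own. Each camera call takes 0.05 s, during which the arm holds its last target.

## Working session

There is one attempt and no reset: what is moved stays moved. The work goes in short steps, Python scripts to look and compute and a shell command to move; the robot and the scene stay as the last step left them, time stands still between calls to the robot, and variables do not carry over. Pictures are saved under pics/ and viewed, and the job is handed in when it is done.

```bash
ls; mkdir -p pics; python3 - <<'E'
from cell import telemetry, snapshot, camera_model, ctrl
import cv2,numpy as np
for n in ("scene","top"):
    im=snapshot(n); cv2.imwrite(f"pics/{n}0.png",im[:,:,::-1])
    m=camera_model(n); print(n,np.round(m["K"],1).tolist(),np.round(m["extrinsics"],4).tolist())
print(telemetry.observe()); print(ctrl.hold_point_z)
E
```

```text
pics
scene [[464.5, 0.0, 285.8], [0.0, 464.5, 213.6], [0.0, 0.0, 1.0]] [[0.755, -0.4077, 0.5136, 0.0651], [-0.6557, -0.4686, 0.592, -0.4877], [-0.0006, -0.7837, -0.6211, 0.7426], [0.0, 0.0, 0.0, 1.0]]
top [[491.5, 0.0, 279.9], [0.0, 491.5, 210.1], [0.0, 0.0, 1.0]] [[0.013, -0.9955, 0.0936, 0.4806], [-0.9999, -0.0128, 0.0035, 0.0728], [-0.0023, -0.0937, -0.9956, 1.1932], [0.0, 0.0, 0.0, 1.0]]
{'time_s': 0.1, 'joint_pos': array([ 1.08491062e+00,  2.21181393e-01,  1.52747529e+00, -4.61802356e-05,
        1.39470041e+00, -1.26137857e-01]), 'dq': array([ 9.43472904e-05, -2.58511161e-03, -4.39119413e-03,  2.87882218e-04,
        1.71460032e-03, -6.55772494e-04]), 'tau': array([ 8.60534965e-04, -4.98249364e+01, -3.90543187e+01, -1.48252143e-04,
        5.83149347e-03, -3.27264172e-05]), 'ee_pos': array([0.21981071, 0.58449643, 0.23029883]), 'ee_rot': array([ 1.78901464e-01,  9.83866600e-01, -8.48081737e-04, -2.44102398e-04]), 'wrist_force': array([ 0.53208649, -0.37950376,  0.44689857]), 'moment': array([-0.02522199, -0.03668033,  0.02225075]), 'gripper_width': 0.0854542865073918}
0.0187
```

View pics/scene0.png

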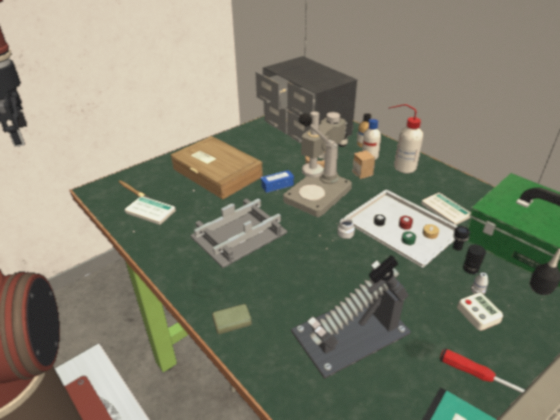

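View pics/top0.png

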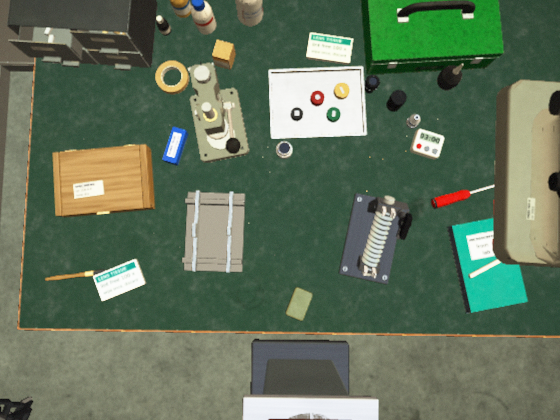

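The rack is around (215,232) in the top view and (240,232) in the scene view. The spindle is around (378,238) in the top view and (355,310) in the scene view. I'll enlarge both.

```bash
python3 - <<'E'
import cv2
s=cv2.imread("pics/scene0.png");t=cv2.imread("pics/top0.png")
def c(im,x0,y0,w,h,f,n): cv2.imwrite("pics/"+n,cv2.resize(im[y0:y0+h,x0:x0+w],None,fx=f,fy=f,interpolation=cv2.INTER_CUBIC))
c(t,175,180,80,100,6,"t_rack.png");c(t,335,185,85,105,5.7,"t_sp.png")
c(s,185,195,110,75,7,"s_rack.png");c(s,285,250,130,125,4.8,"s_sp.png")
E
```

```text
(no output)
```

View pics/t_rack.png

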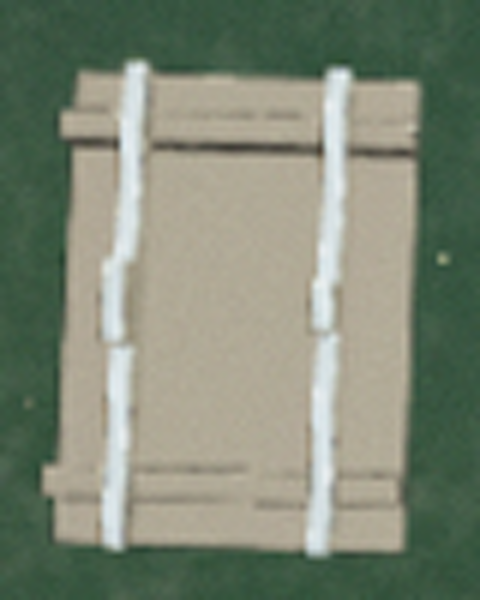

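View pics/t_sp.png

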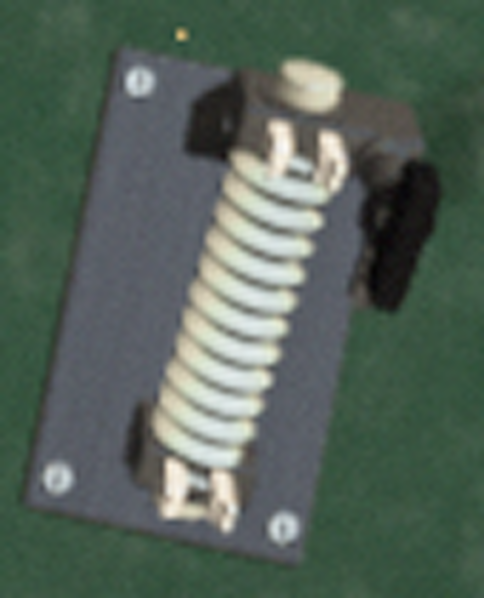

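View pics/s_rack.png

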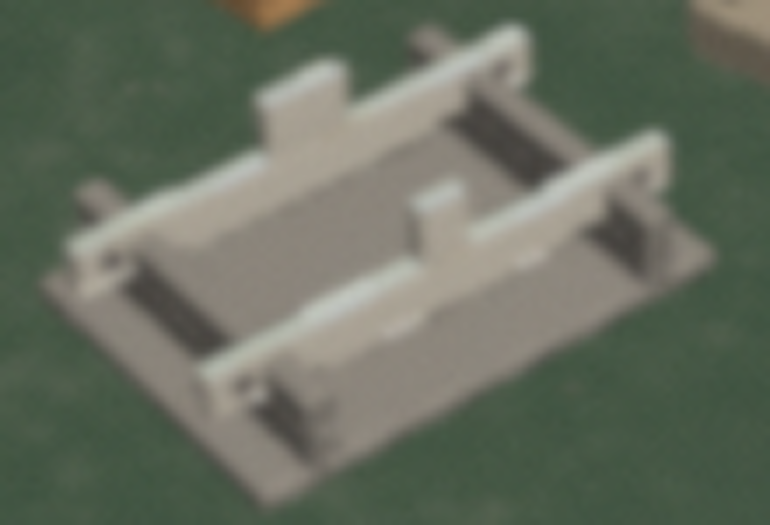

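View pics/s_sp.png

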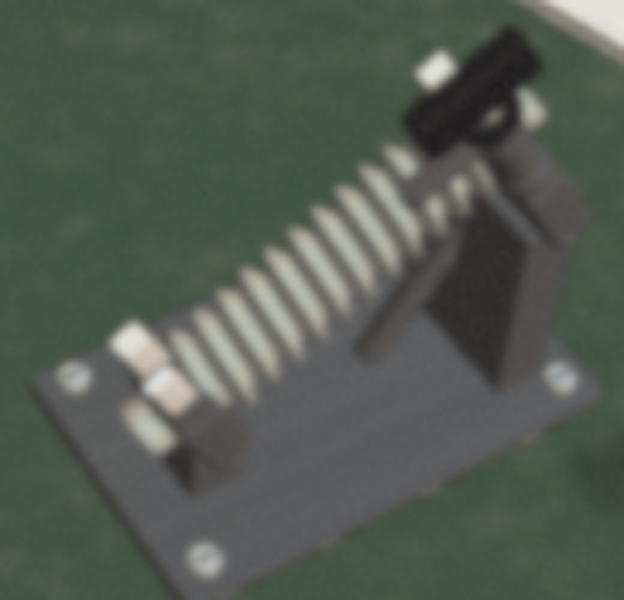

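The coarse comb, with the longer tab, is the left one in the top view and the rear one in the scene view. Next I'll fit the poses using points from both views.

```bash
cat > h.py <<'E'
import numpy as np,cv2
from scipy.spatial.transform import Rotation as R
from cell import camera_model
CM={n:camera_model(n) for n in("scene","top")}
def proj(n,P):
    m=CM[n];T=np.linalg.inv(m["extrinsics"]);P=np.atleast_2d(P)
    q=P@T[:3,:3].T+T[:3,3]; q=q@np.array(m["K"]).T; return q[:,:2]/q[:,2:]
def unc(u,v,x0,y0,f): return [x0+(u+.5)/f-.5,y0+(v+.5)/f-.5]
def spR(yaw): return (R.from_euler('z',yaw)*R.from_euler('y',-np.pi/6)).as_matrix()
E
cat > fit.py <<'E'
from h import *
from scipy.optimize import least_squares
TR=(175,180,6);SR=(185,195,7);TS=(335,185,5.7);SS=(285,250,4.8)
def comb(tag,tab,top,sc):
    obs=[("top",unc(*a,*TR),p) for a,p in top]+[("scene",unc(*a,*SR),p) for a,p in sc]
    def f(q):
        M=R.from_euler('z',q[3]).as_matrix()
        return np.concatenate([proj(n,M@np.array(p)+q[:3])[0]-o for n,o,p in obs])
    s=least_squares(f,[.42,.23,.058,0],loss='soft_l1'); print(tag,np.round(s.x,4),np.round(s.fun.reshape(-1,2),1).tolist())
t=.017
comb("coarse",t,[((136,62),(.095,0,-.009)),((114,549),(-.095,0,-.009)),((115,258),(t,0,.015)),((112,340),(-t,0,.015))],
 [((521,32),(.095,0,-.009)),((76,247),(-.095,0,-.009)),((265,97),(-t,0,.015)),((338,66),(t,0,.015))])
t=.010
comb("fine",t,[((339,70),(.095,0,-.009)),((318,554),(-.095,0,-.009)),((324,277),(t,0,.015)),((322,332),(-t,0,.015))],
 [((662,135),(.095,0,-.009)),((208,373),(-.095,0,-.009)),((418,203),(-t,0,.015)),((458,185),(t,0,.015))])
obs=[("top",unc(a,b,*TS),p) for a,b,p in [(198,487,(-.076,0,.041)),(304,152,(.076,0,.041))]]
obs+=[("scene",unc(a,b,*SS),p) for a,b,p in [(151,362,(-.076,0,.041))]]
wt=[("top",unc(a,b,*TS)) for a,b in[(424,175),(388,295)]]; ws=[("scene",unc(a,b,*SS)) for a,b in[(522,52),(427,120)]]
def f(q):
    M=spR(q[3]);o=[proj(n,M@np.array(p)+q[:3])[0]-u for n,u,p in obs]
    k=q[4]; c=np.array([.075,-.032,.080-.005*k]);
    for n,u,sg in [(*wt[0],1),(*wt[1],-1),(*ws[0],1),(*ws[1],-1)]:
        p=c+sg*.026*np.array([np.cos(k),-np.sin(k),0])+[0,0,.006]
        o.append((proj(n,M@p+q[:3])[0]-u)*.5)
    return np.concatenate(o)
s=least_squares(f,[.4,-.12,.1,-.2,.1],loss='soft_l1'); print("sp",np.round(s.x,4),np.round(s.fun.reshape(-1,2),1).tolist())
np.save("sp.npy",s.x)
E
python3 fit.py; python3 - <<'E'
import cv2
s=cv2.imread("pics/scene0.png");t=cv2.imread("pics/top0.png")
a=cv2.resize(s[300:360,300:365],None,fx=9,fy=9,interpolation=cv2.INTER_CUBIC);cv2.imwrite("pics/s_low.png",a)
a=cv2.resize(s[250:310,350:415],None,fx=9,fy=9,interpolation=cv2.INTER_CUBIC);cv2.imwrite("pics/s_up.png",a)
a=cv2.resize(t[185:245,360:420],None,fx=9,fy=9,interpolation=cv2.INTER_CUBIC);cv2.imwrite("pics/t_up.png",a)
E
```

```text
coarse [ 0.5402  0.2746  0.0476 -0.0142] [[-0.0, -0.2], [0.2, -0.6], [0.3, -0.7], [0.1, 0.4], [0.1, -0.2], [-0.9, 0.4], [-1.0, 0.5], [0.3, -0.6]]
fine [ 0.5387  0.1944  0.048  -0.0162] [[0.0, -0.5], [0.4, -0.4], [0.0, 0.2], [0.0, -0.3], [-0.1, 0.0], [-1.0, 0.1], [-0.7, 0.5], [0.6, -0.5]]
sp [ 0.5344 -0.1446  0.0762 -0.212  -0.0341] [[-0.4, 1.1], [0.2, 0.3], [0.2, -0.2], [-0.2, -1.1], [-0.4, -0.4], [1.2, -0.7], [-0.3, 2.7]]
```

View pics/s_low.png

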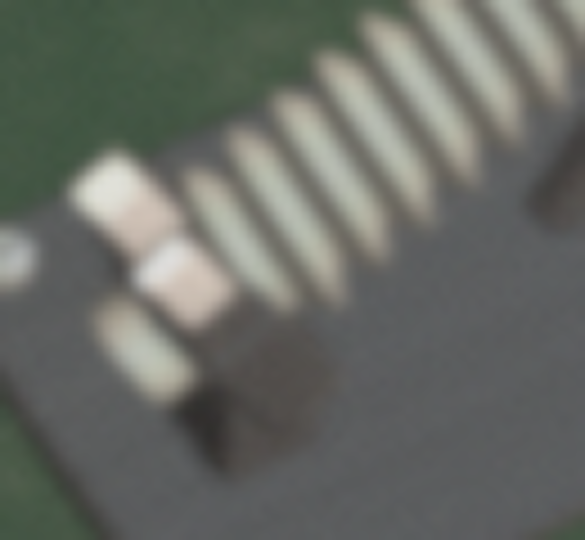

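View pics/t_up.png

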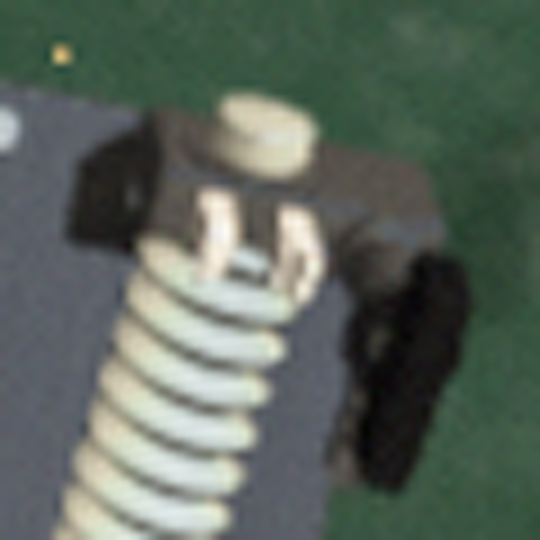

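View pics/s_up.png

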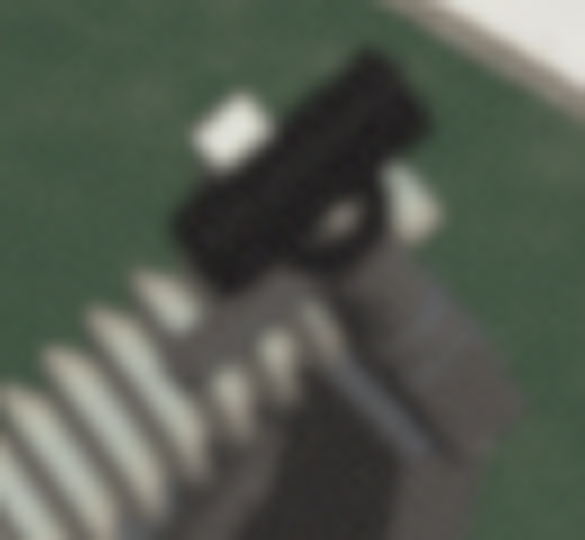

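```bash
cat > ov.py <<'E'
from h import *
def ov(img,n,segs,x0,y0,w,h,f,out):
    a=cv2.resize(img[y0:y0+h,x0:x0+w],None,fx=f,fy=f,interpolation=cv2.INTER_CUBIC)
    for p,q,c in segs:
        uv=(proj(n,np.array([p,q]))-[x0,y0]+.5)*f-.5
        cv2.line(a,*[tuple(int(round(v*16)) for v in r) for r in uv],c,1,cv2.LINE_AA,4)
    cv2.imwrite("pics/"+out,a)
def box(lo,hi,M,t,c):
    P=[np.array([(lo,hi)[i>>k&1][k] for k in range(3)])@M.T+t for i in range(8)]
    return [(P[i],P[i|1<<k],c) for i in range(8) for k in range(3) if not i>>k&1]
def combsegs(x,y,z,yaw,tab,c=(0,0,255)):
    M=R.from_euler('z',yaw).as_matrix();t=np.array([x,y,z])
    return box((-.095,-.004,-.031),(.095,.004,-.009),M,t,c)+box((-tab,-.004,-.009),(tab,.004,.015),M,t,c)
def spsegs(q):
    M=spR(q[3]);t=q[:3];S=[]
    for s in(1,-1):
        for e in(1,-1):
            x=.076*s
            S+=box((x-.006,min(.0055*e,.0155*e),.02),(x+.006,max(.0055*e,.0155*e),.041),M,t,(0,0,255))
    th=np.linspace(-1.5,1.5,13)
    for i in range(-5,6):   # crests at 6+12i on top line
        pts=[np.array([.006+.012*i,.02*np.sin(a),.02*np.cos(a)])@M.T+t for a in th]
        S+=[(pts[j],pts[j+1],(0,200,0)) for j in range(12)]
    k=q[4];Mk=M@R.from_euler('z',-k).as_matrix();tk=M@np.array([.075,-.032,.08-.005*k])+t
    S+=box((-.026,-.006,-.012),(.026,.006,.012),Mk,tk,(255,128,0))
    S+=box((-.038,-.005,-.030),(0,.005,-.022),Mk,tk,(0,255,255))
    return S
E
python3 - <<'E'
from ov import *
s=cv2.imread("pics/scene0.png");t=cv2.imread("pics/top0.png")
S=combsegs(.5402,.2746,.058,-.0142,.017)
ov(s,"scene",S,185,195,110,75,7,"o1.png");ov(t,"top",S,175,180,80,100,6,"o2.png")
q=np.load("sp.npy");S=spsegs(q)
ov(s,"scene",S,285,250,130,125,4.8,"o3.png");ov(t,"top",S,335,185,85,105,5.7,"o4.png")
E
```

```text
(no output)
```

View pics/o1.png

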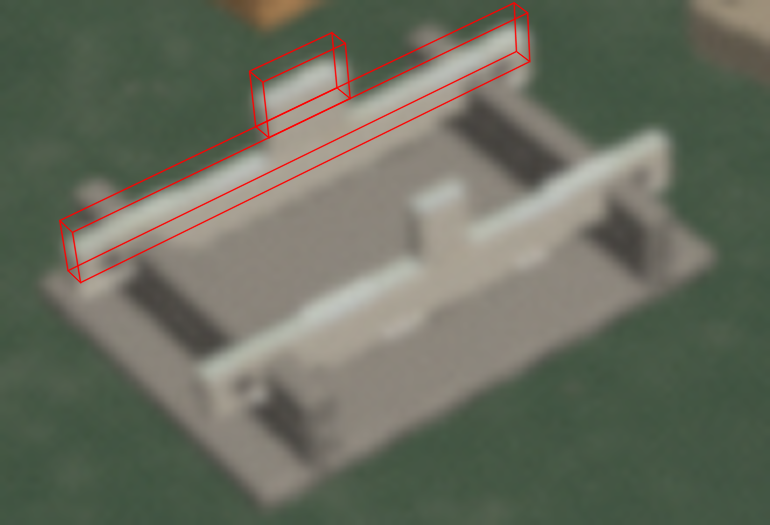

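View pics/o2.png

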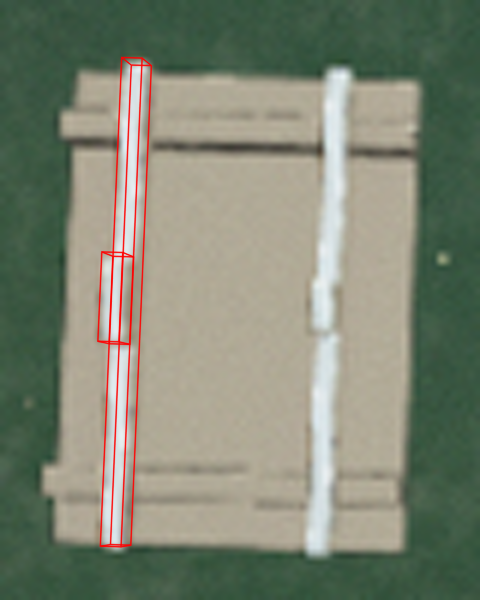

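View pics/o3.png

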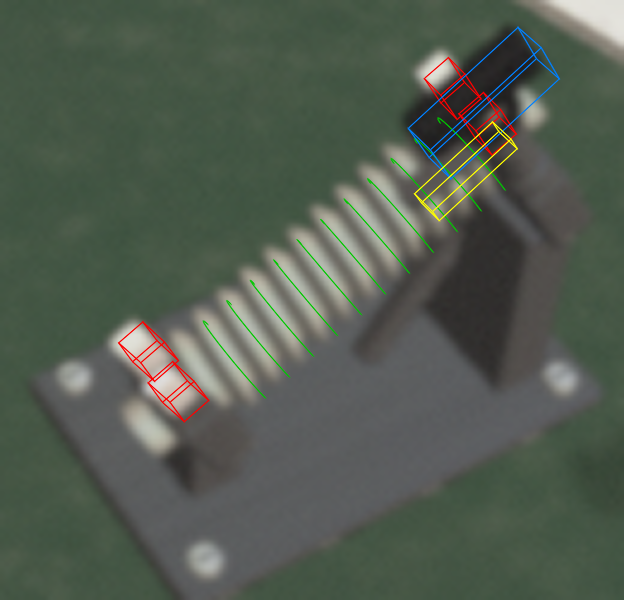

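View pics/o4.png

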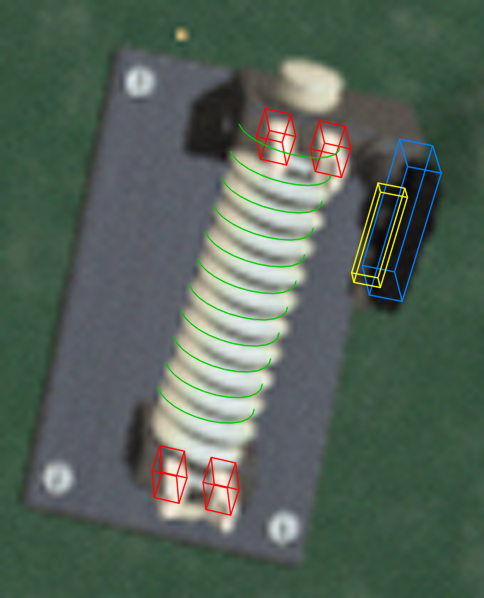

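```bash
cat >> h.py <<'E'
def ray(n,uv):
    m=CM[n];E=m["extrinsics"];d=E[:3,:3]@np.linalg.inv(np.array(m["K"]))@np.array([*uv,1.]);return E[:3,3],d/np.linalg.norm(d)
def atz(n,uv,z):
    o,d=ray(n,uv);return o+d*(z-o[2])/d[2]
def tri(us,ut):
    o1,d1=ray("scene",us);o2,d2=ray("top",ut)
    A=np.array([d1,-d2]).T;s=np.linalg.lstsq(A,o2-o1,rcond=None)[0]
    p,q=o1+s[0]*d1,o2+s[1]*d2;return (p+q)/2,np.linalg.norm(p-q)
E
python3 - <<'E'
from h import *
TR=(175,180,6);SR=(185,195,7);TS=(335,185,5.7);SS=(285,250,4.8)
print("rack z0/8", [np.round(tri(unc(*a,*SR),unc(*b,*TR))[0],4).tolist()+[round(tri(unc(*a,*SR),unc(*b,*TR))[1],4)] for a,b in [((40,283),(55,543)),((265,500),(403,552)),((716,250),(420,82))]])
print("screws",[(np.round(tri(unc(*a,*SS),unc(*b,*TS))[0],4),) for a,b in [((75,378),(139,81)),((206,560),(58,479)),((562,378),(284,527))]])
print("screws",[(np.round(tri(unc(*a,*SS),unc(*b,*TS)),4) if 0 else tri(unc(*a,*SS),unc(*b,*TS))) for a,b in [((75,378),(58,479)),((206,560),(284,527))]])
E
```

```text
rack z0/8 [[0.4457, 0.3054, 0.0043, np.float64(0.0022)], [0.4435, 0.1662, 0.0051, np.float64(0.0012)], [0.6326, 0.1632, 0.0062, np.float64(0.0006)]]
screws [(array([ 0.5589, -0.0809, -0.0398]),), (array([ 0.4698, -0.1111, -0.091 ]),), (array([ 0.4771, -0.2031,  0.123 ]),)]
screws [(array([ 0.4541492 , -0.07990268,  0.01472031]), np.float64(0.0016378172395721858)), (array([ 0.43511033, -0.17368027,  0.01521319]), np.float64(0.0005948426177152099))]
```

```bash
python3 - <<'E'
from h import *
TR=(175,180,6);SR=(185,195,7)
for a,b in [((303,83),(114,299)),((521,30),(136,64)),((76,243),(114,548)),((439,196),(322,304)),((662,137),(339,71)),((208,372),(318,553))]:
    print(np.round(tri(unc(*a,*SR),unc(*b,*TR))[0],4),round(tri(unc(*a,*SR),unc(*b,*TR))[1],4))
E
python3 - <<'E'
import cv2
s=cv2.imread("pics/scene0.png");t=cv2.imread("pics/top0.png")
a=cv2.resize(s[195:245,185:250],None,fx=12,fy=12,interpolation=cv2.INTER_NEAREST);cv2.imwrite("pics/n1.png",a)
E
```

```text
[0.5405 0.2746 0.0615] 0.0016
[0.6341 0.2728 0.0396] 0.0008
[0.4456 0.2748 0.0421] 0.0032
[0.5392 0.1949 0.0614] 0.0006
[0.6327 0.1925 0.0389] 0.0014
[0.4446 0.1959 0.0392] 0.0032
```

View pics/n1.png

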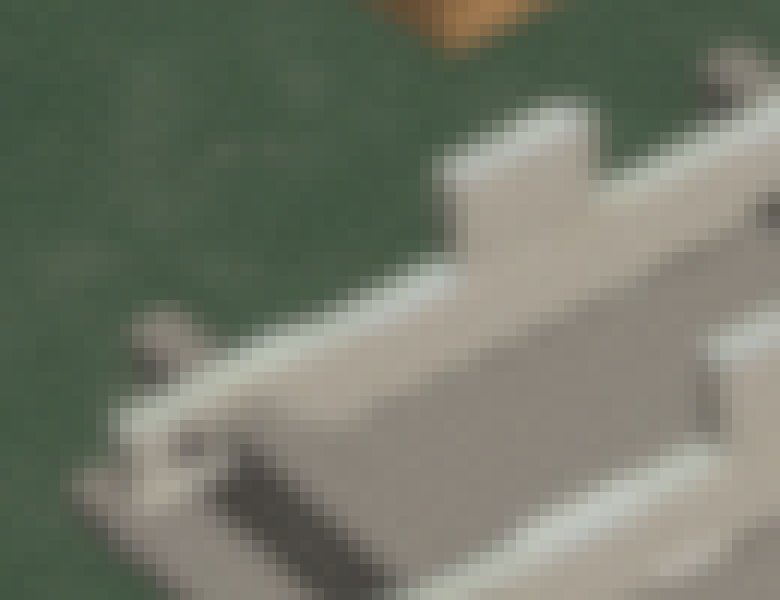

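```bash
python3 - <<'E'
from h import *
TR=(175,180,6);SR=(185,195,7)
for a,b in [((95,187),(45,478)),((428,32),(62,122)),((325,462),(400,490))]:
    print(np.round(tri(unc(*a,*SR),unc(*b,*TR))[0],4),round(tri(unc(*a,*SR),unc(*b,*TR))[1],4))
E
```

```text
[0.4716 0.3044 0.0339] 0.0019
[0.6123 0.302  0.0329] 0.0028
[0.4682 0.1678 0.005 ] 0.0013
```

```bash
cat > fit2.py <<'E'
from h import *
from ov import *
from scipy.optimize import least_squares
TS=(335,185,5.7);SS=(285,250,4.8);SL=(300,300,9);SU=(350,250,9);TU=(360,185,9)
w=.0105
O=[("top",unc(180,502,*TS),(-.076,w,.041),1),("top",unc(226,516,*TS),(-.076,-w,.041),1),
("top",unc(212,260,*TU),(.076,w,.041),1),("top",unc(303,280,*TU),(.076,-w,.041),1),
("scene",unc(112,187,*SL),(-.076,w,.041),1),("scene",unc(172,262,*SL),(-.076,-w,.041),1),
("scene",unc(232,128,*SU),(.076,w,.041),.7)]
def f(q):
    M=spR(q[3]);return np.concatenate([(proj(n,M@np.array(p)+q[:3])[0]-u)*s for n,u,p,s in O])
s=least_squares(f,[.53,-.145,.08,-.2],loss='soft_l1');print(np.round(s.x,4),np.round(s.fun.reshape(-1,2),1).tolist())
q=np.r_[s.x,.1];np.save("sp.npy",q)
im=cv2.imread("pics/scene0.png");t=cv2.imread("pics/top0.png");S=spsegs(q)
ov(im,"scene",S,285,250,130,125,4.8,"o5.png");ov(t,"top",S,335,185,85,105,5.7,"o6.png")
E
python3 fit2.py
```

```text
[ 0.5287 -0.1446  0.0836 -0.1895] [[-0.3, 0.3], [0.8, -0.2], [0.4, -0.7], [0.1, -0.9], [-0.5, 0.2], [-0.7, 0.2], [-0.2, -0.1]]
```

View pics/o5.png

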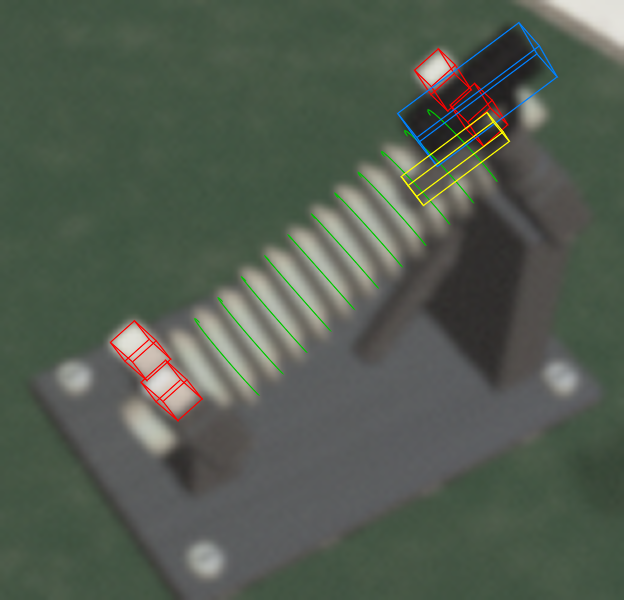

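View pics/o6.png

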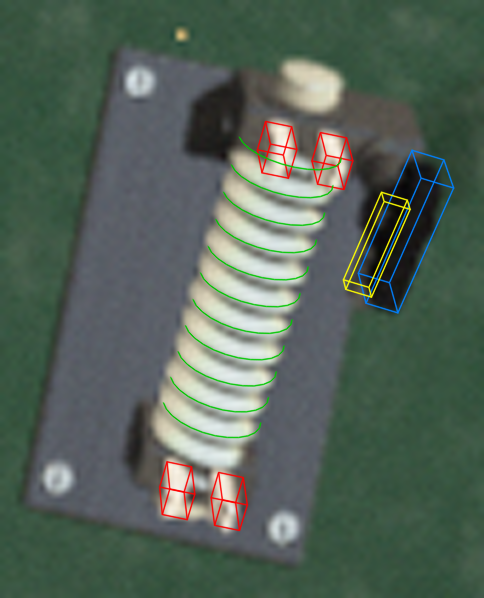

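```bash
cat >> h.py <<'E'
D=np.diag([-1.,1,-1]);HZ=.0187
def need(grip,Rc):
    "grip: wanted grasp point; Rc: comb rotation"
    from cell import telemetry
    st=telemetry.observe();T=np.array(Rc)@D
    tcp=np.array(grip)+T[:,2]*HZ
    R0=R.from_quat(st["ee_rot"]);rv=(R.from_matrix(T)*R0.inv()).as_rotvec()
    g=st["ee_pos"]-R0.as_matrix()[:,2]*HZ
    print("t",round(st["time_s"],2),"d tcp cm",np.round((tcp-st["ee_pos"])*100,2),"rotvec",np.round(rv,3),"F",np.round(st["wrist_force"],1),"w",round(st["gripper_width"],4),"grasp now",np.round(g,4))
E
python3 - <<'E'
from h import *
need([.5400,.2746,.150],R.from_euler('z',-.0145).as_matrix())
E
```

```text
t 0.1 d tcp cm [ 32.02 -30.99  -9.9 ] rotvec [ 0.002 -0.001  0.345] F [ 0.5 -0.4  0.4] w 0.0855 grasp now [0.2198 0.5845 0.249 ]
```

```bash
python3 -m crank '[{"dx":3.2,"dy":-3.1,"rz":0.035},{"dx":3.2,"dy":-3.1,"rz":0.035},{"dx":3.2,"dy":-3.1,"rz":0.035},{"dx":3.2,"dy":-3.1,"rz":0.035},{"dx":3.2,"dy":-3.1,"rz":0.035}]' 1; python3 -m crank '[{"dx":3.2,"dy":-3.1,"rz":0.034},{"dx":3.2,"dy":-3.1,"rz":0.034},{"dx":3.2,"dy":-3.1,"rz":0.034},{"dx":3.2,"dy":-3.1,"rz":0.034},{"dx":3.2,"dy":-3.1,"rz":0.034}]' ; python3 -m crank '[{"dz":-2.5},{"dz":-2.5},{"dz":-2.5},{"dz":-2.5},{}]'
python3 - <<'E'
from h import *
need([.5400,.2746,.055],R.from_euler('z',-.0145).as_matrix())
E
```

```text
t 0.1 d tcp cm [ 32.02 -30.99 -19.4 ] rotvec [ 0.002 -0.001  0.345] F [ 0.5 -0.4  0.4] w 0.0855 grasp now [0.2198 0.5845 0.249 ]validation failed for argument at $[0]...
validation failed for argument at $[0]...
validation failed for argument at $[0]...
```

```bash
python3 -m crank '[{"dx":3.2,"dy":-3.1,"dz":0,"rx":0,"ry":0,"rz":0.035},{"dx":3.2,"dy":-3.1,"dz":0,"rx":0,"ry":0,"rz":0.035},{"dx":3.2,"dy":-3.1,"dz":0,"rx":0,"ry":0,"rz":0.035},{"dx":3.2,"dy":-3.1,"dz":0,"rx":0,"ry":0,"rz":0.035},{"dx":3.2,"dy":-3.1,"dz":0,"rx":0,"ry":0,"rz":0.035}]' 1
```

```text
time_s: 0.6
ee_pos: [0.3808, 0.4284, 0.2308]
ee_rot: [0.091, 0.996, -0.0, -0.0]
wrist_force: [0.2, -0.1, 0.4]
gripper_width: 0.0851
```

```bash
python3 -m crank '[{"dx":3.2,"dy":-3.1,"dz":0,"rx":0,"ry":0,"rz":0.034},{"dx":3.2,"dy":-3.1,"dz":0,"rx":0,"ry":0,"rz":0.034},{"dx":3.2,"dy":-3.1,"dz":0,"rx":0,"ry":0,"rz":0.034},{"dx":3.2,"dy":-3.1,"dz":0,"rx":0,"ry":0,"rz":0.034},{"dx":3.2,"dy":-3.1,"dz":0,"rx":0,"ry":0,"rz":0.034}]' ; python3 -m crank '[{"dx":0,"dy":0,"dz":-2.5,"rx":0,"ry":0,"rz":0},{"dx":0,"dy":0,"dz":-2.5,"rx":0,"ry":0,"rz":0},{"dx":0,"dy":0,"dz":-2.5,"rx":0,"ry":0,"rz":0},{"dx":0,"dy":0,"dz":-2.5,"rx":0,"ry":0,"rz":0},{"dx":0,"dy":0,"dz":0,"rx":0,"ry":0,"rz":0}]'
python3 - <<'E'
from h import *
need([.5400,.2746,.055],R.from_euler('z',-.0145).as_matrix())
from cell import snapshot
for n,b in (("scene",(185,150,110,120,5)),("top",(175,160,100,120,5))):
    im=snapshot(n)[:,:,::-1];cv2.imwrite(f"pics/{n}1.png",im);x,y,w,h,f=b
    cv2.imwrite(f"pics/{n}1c.png",cv2.resize(im[y:y+h,x:x+w],None,fx=f,fy=f,interpolation=cv2.INTER_CUBIC))
E
```

```text
time_s: 1.1
ee_pos: [0.5409, 0.2734, 0.2308]
ee_rot: [0.007, 1.0, -0.0, -0.0]
wrist_force: [0.6, 0.8, 0.1]
gripper_width: 0.0854
time_s: 1.6
ee_pos: [0.5368, 0.2737, 0.1265]
ee_rot: [0.007, 1.0, -0.002, -0.004]
wrist_force: [-1.4, -0.5, -0.1]
gripper_width: 0.0856
t 1.6 d tcp cm [ 0.32  0.09 -9.02] rotvec [ 0.003 -0.008  0.   ] F [-1.4 -0.5 -0.1] w 0.0856 grasp now [0.537  0.2737 0.1452]
```

View pics/scene1c.png

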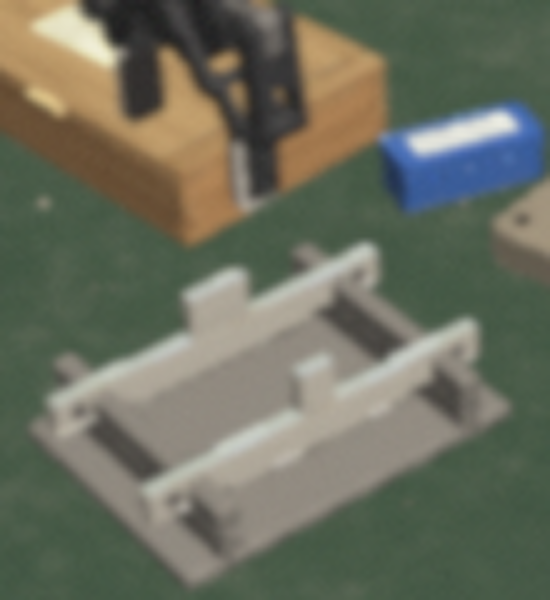

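View pics/top1c.png

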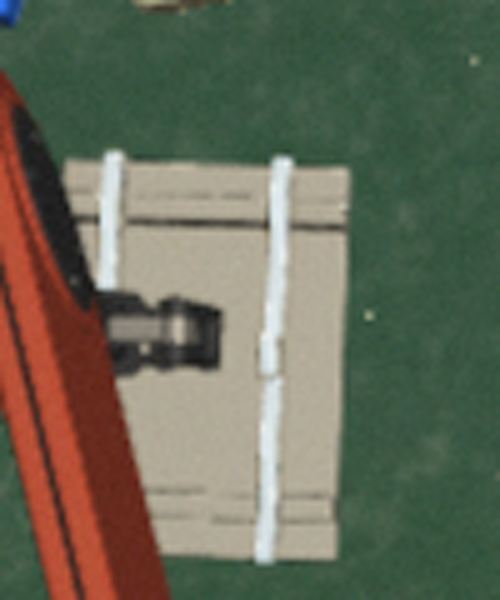

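```bash
python3 -m crank '[{"dx":0,"dy":0,"dz":-2.2,"rx":0,"ry":0,"rz":0},{"dx":0,"dy":0,"dz":-2.4,"rx":0,"ry":0,"rz":0},{"dx":0,"dy":0,"dz":-2.4,"rx":0,"ry":0,"rz":0},{"dx":0,"dy":0,"dz":-1.6,"rx":0,"ry":0,"rz":0},{"dx":0,"dy":0,"dz":-0.8,"rx":0,"ry":0,"rz":0}]'; python3 -m crank '[{"dx":0,"dy":0,"dz":0,"rx":0,"ry":0,"rz":0},{"dx":0,"dy":0,"dz":0,"rx":0,"ry":0,"rz":0},{"dx":0,"dy":0,"dz":0,"rx":0,"ry":0,"rz":0},{"dx":0,"dy":0,"dz":0,"rx":0,"ry":0,"rz":0},{"dx":0,"dy":0,"dz":0,"rx":0,"ry":0,"rz":0}]'
python3 - <<'E'
from h import *
need([.5400,.2746,.055],R.from_euler('z',-.0145).as_matrix())
from cell import snapshot
for n,b in (("scene",(185,150,110,120,5)),):
    im=snapshot(n)[:,:,::-1];cv2.imwrite(f"pics/{n}2.png",im);x,y,w,h,f=b
    cv2.imwrite(f"pics/{n}2c.png",cv2.resize(im[y:y+h,x:x+w],None,fx=f,fy=f,interpolation=cv2.INTER_CUBIC))
E
```

```text
time_s: 2.2
ee_pos: [0.5401, 0.275, 0.037]
ee_rot: [0.007, 1.0, -0.0, -0.0]
wrist_force: [0.3, 0.4, -0.1]
gripper_width: 0.0854
time_s: 2.7
ee_pos: [0.5405, 0.2751, 0.0381]
ee_rot: [0.007, 1.0, 0.0, 0.001]
wrist_force: [0.4, -0.2, -0.1]
gripper_width: 0.0856
t 2.7 d tcp cm [-0.05 -0.05 -0.18] rotvec [-0.     0.001  0.   ] F [ 0.4 -0.2 -0.1] w 0.0856 grasp now [0.5405 0.2751 0.0568]
```

View pics/scene2c.png

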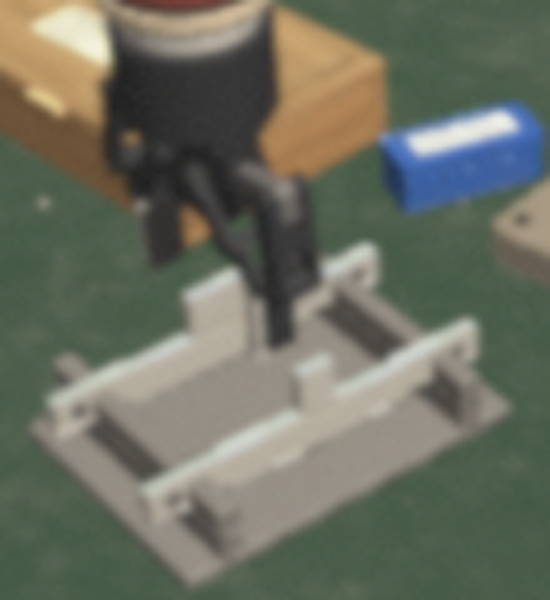

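```bash
python3 -m crank '[{"dx":0,"dy":0,"dz":-0.3,"rx":0,"ry":0,"rz":0},{"dx":0,"dy":0,"dz":0,"rx":0,"ry":0,"rz":0},{"dx":0,"dy":0,"dz":0,"rx":0,"ry":0,"rz":0},{"dx":0,"dy":0,"dz":0,"rx":0,"ry":0,"rz":0},{"dx":0,"dy":0,"dz":0,"rx":0,"ry":0,"rz":0}]' 0; python3 -m crank '[{"dx":0,"dy":0,"dz":0,"rx":0,"ry":0,"rz":0},{"dx":0,"dy":0,"dz":0,"rx":0,"ry":0,"rz":0},{"dx":0,"dy":0,"dz":0,"rx":0,"ry":0,"rz":0},{"dx":0,"dy":0,"dz":0,"rx":0,"ry":0,"rz":0},{"dx":0,"dy":0,"dz":0,"rx":0,"ry":0,"rz":0}]'
python3 - <<'E'
from h import *
need([.5400,.2746,.052],R.from_euler('z',-.0145).as_matrix())
from cell import snapshot
for n,b in (("scene",(185,150,110,120,5)),):
    im=snapshot(n)[:,:,::-1];cv2.imwrite(f"pics/{n}3.png",im);x,y,w,h,f=b
    cv2.imwrite(f"pics/{n}3c.png",cv2.resize(im[y:y+h,x:x+w],None,fx=f,fy=f,interpolation=cv2.INTER_CUBIC))
E
```

```text
time_s: 3.25
ee_pos: [0.5401, 0.275, 0.0343]
ee_rot: [0.007, 1.0, -0.0, -0.0]
wrist_force: [0.4, -0.4, 0.6]
gripper_width: 0.0122
time_s: 3.75
ee_pos: [0.5402, 0.275, 0.0344]
ee_rot: [0.007, 1.0, 0.0, 0.0]
wrist_force: [0.6, 1.2, 1.5]
gripper_width: 0.0074
t 3.75 d tcp cm [-0.02 -0.04 -0.11] rotvec [-0.  0.  0.] F [0.6 1.2 1.5] w 0.0074 grasp now [0.5402 0.275  0.0531]
```

View pics/scene3c.png

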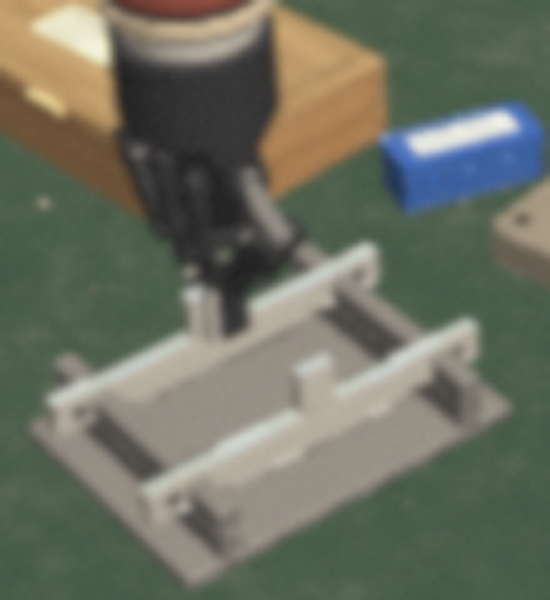

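```bash
python3 -m crank '[{"dx":0,"dy":0,"dz":1,"rx":0,"ry":0,"rz":0},{"dx":0,"dy":0,"dz":2.5,"rx":0,"ry":0,"rz":0},{"dx":0,"dy":0,"dz":4,"rx":0,"ry":0,"rz":0},{"dx":0,"dy":0,"dz":5,"rx":0,"ry":0,"rz":0},{"dx":0,"dy":0,"dz":4,"rx":0,"ry":0,"rz":0}]'
python3 - <<'E'
from h import *
q=np.load("sp.npy");q[3]=-.2;M=spR(q[3])
need(q[:3]+M@np.array([0,0,.051+.07]),M)
print(q[:3]+M@np.array([0,0,.051]),M[:,2])
from cell import snapshot
for n,b in (("scene",(185,100,130,140,4.2)),):
    im=snapshot(n)[:,:,::-1];cv2.imwrite(f"pics/{n}4.png",im);x,y,w,h,f=b
    cv2.imwrite(f"pics/{n}4c.png",cv2.resize(im[y:y+h,x:x+w],None,fx=f,fy=f,interpolation=cv2.INTER_CUBIC))
E
```

```text
time_s: 4.3
ee_pos: [0.54, 0.275, 0.2022]
ee_rot: [0.007, 1.0, 0.0, 0.0]
wrist_force: [0.9, -0.2, -1.3]
gripper_width: 0.0072
t 4.3 d tcp cm [ -6.14 -40.95  -3.  ] rotvec [-0.056 -0.52  -0.181] F [ 0.9 -0.2 -1.3] w 0.0072 grasp now [0.54   0.275  0.2209]
[ 0.50372043 -0.13957033  0.12776494] [-0.49003329  0.09933467  0.8660254 ]
```

View pics/scene4c.png

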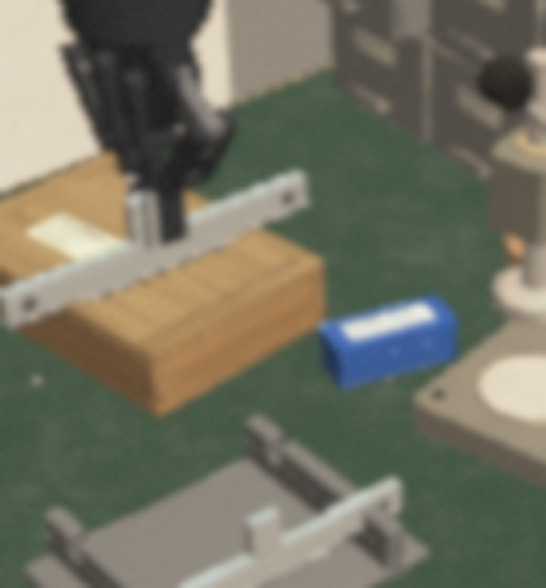

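```bash
python3 -m crank '[{"dx":-0.6,"dy":-2,"dz":1,"rx":-0.006,"ry":-0.052,"rz":-0.018},{"dx":-0.6,"dy":-4,"dz":1,"rx":-0.006,"ry":-0.052,"rz":-0.018},{"dx":-0.6,"dy":-4.5,"dz":0,"rx":-0.006,"ry":-0.052,"rz":-0.018},{"dx":-0.6,"dy":-4.5,"dz":0,"rx":-0.006,"ry":-0.052,"rz":-0.018},{"dx":-0.6,"dy":-4.5,"dz":0,"rx":-0.006,"ry":-0.052,"rz":-0.018}]'
python3 -m crank '[{"dx":-0.6,"dy":-4.5,"dz":0,"rx":-0.006,"ry":-0.052,"rz":-0.018},{"dx":-0.6,"dy":-4.5,"dz":0,"rx":-0.006,"ry":-0.052,"rz":-0.018},{"dx":-0.6,"dy":-4.5,"dz":0,"rx":-0.006,"ry":-0.052,"rz":-0.018},{"dx":-0.6,"dy":-4.5,"dz":0,"rx":-0.006,"ry":-0.052,"rz":-0.018},{"dx":-0.6,"dy":-3.5,"dz":0,"rx":-0.006,"ry":-0.052,"rz":-0.018}]'
cat > look.py <<'E'
from h import *
import sys
from cell import snapshot
k=sys.argv[1];off=float(sys.argv[2])
q=np.load("sp.npy");q[3]=-.2;M=spR(q[3])
need(q[:3]+M@np.array([0,0,.051+off]),M)
for n,b in (("scene",(285,210,150,150,4)),("top",(315,165,130,135,4.4))):
    im=snapshot(n)[:,:,::-1];cv2.imwrite(f"pics/{n}{k}.png",im);x,y,w,h,f=b
    cv2.imwrite(f"pics/{n}{k}c.png",cv2.resize(im[y:y+h,x:x+w],None,fx=f,fy=f,interpolation=cv2.INTER_CUBIC))
E
python3 look.py 5 .07
```

```text
time_s: 4.85
ee_pos: [0.5092, 0.0786, 0.2193]
ee_rot: [0.052, 0.99, -0.014, 0.131]
wrist_force: [0.2, -0.0, -1.3]
gripper_width: 0.0067
time_s: 5.35
ee_pos: [0.4792, -0.137, 0.2196]
ee_rot: [0.096, 0.961, -0.029, 0.258]
wrist_force: [1.2, 0.8, -2.1]
gripper_width: 0.0073
t 5.35 d tcp cm [-0.06  0.25 -4.74] rotvec [0.005 0.001 0.001] F [ 1.2  0.8 -2.1] w 0.0073 grasp now [ 0.47   -0.135   0.2358]
```

View pics/scene5c.png

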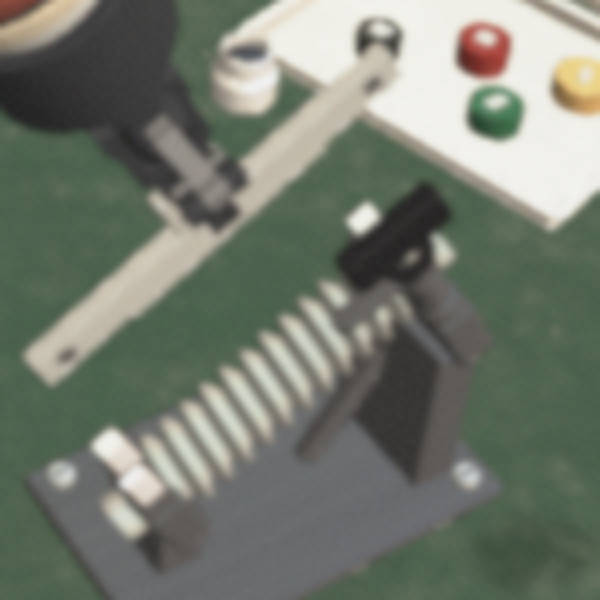

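View pics/top5c.png

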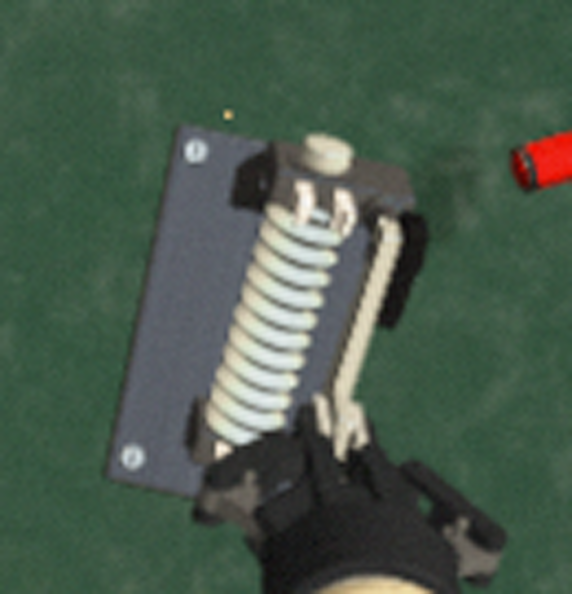

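```bash
cat > ovc.py <<'E'
from ov import *
from cell import telemetry
import sys
k=sys.argv[1];dx,dz=float(sys.argv[2]),float(sys.argv[3])
st=telemetry.observe();T=R.from_quat(st["ee_rot"]).as_matrix();g=st["ee_pos"]-T[:,2]*HZ if 0 else st["ee_pos"]-T[:,2]*.0187
M=T@np.diag([-1.,1,-1]);t=g+M@np.array([dx,0,dz])
S=box((-.095,-.004,-.031),(.095,.004,-.009),M,t,(0,0,255))+box((-.017,-.004,-.009),(.017,.004,.015),M,t,(0,0,255))
q=np.load("sp.npy");S+=spsegs(q)
for n,b in (("scene",(285,210,150,150,4)),("top",(315,165,130,135,4.4))):
    ov(cv2.imread(f"pics/{n}{k}.png"),n,S,*b,f"{n}{k}o.png")
E
python3 ovc.py 5 0 0
```

```text
(no output)
```

View pics/scene5o.png

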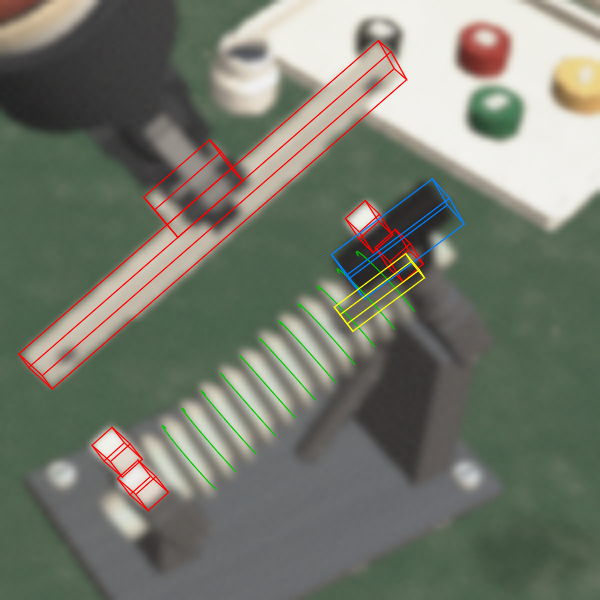

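View pics/top5o.png

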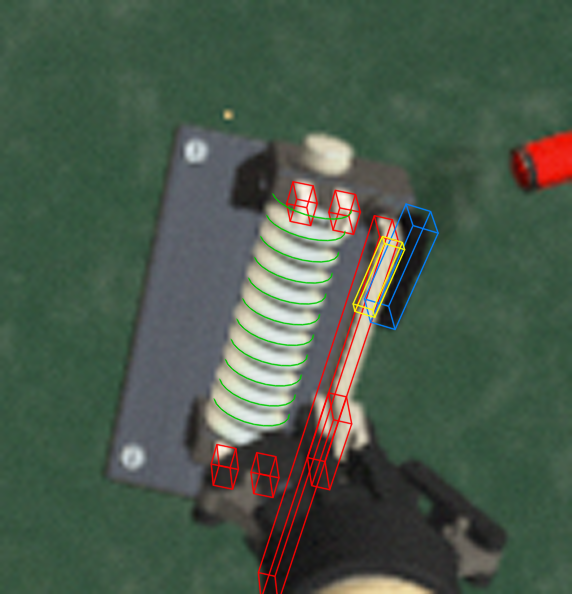

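```bash
python3 -m crank '[{"dx":0,"dy":0,"dz":-1,"rx":0,"ry":0,"rz":0},{"dx":0,"dy":0,"dz":-1,"rx":0,"ry":0,"rz":0},{"dx":0,"dy":0,"dz":0,"rx":0,"ry":0,"rz":0},{"dx":0,"dy":0,"dz":0,"rx":0,"ry":0,"rz":0},{"dx":0,"dy":0,"dz":0,"rx":0,"ry":0,"rz":0}]'
python3 look.py 6 .07; python3 ovc.py 6 0 0
```

```text
time_s: 5.95
ee_pos: [0.4805, -0.134, 0.1994]
ee_rot: [0.095, 0.961, -0.027, 0.257]
wrist_force: [0.5, 0.2, -1.9]
gripper_width: 0.0068
t 5.95 d tcp cm [-0.2  -0.05 -2.72] rotvec [ 0.004 -0.002 -0.002] F [ 0.5  0.2 -1.9] w 0.0068 grasp now [ 0.4714 -0.1321  0.2156]
```

View pics/scene6o.png

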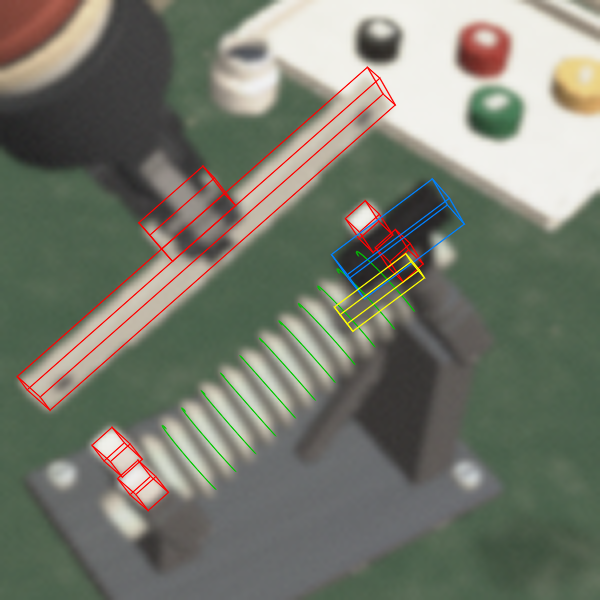

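View pics/top6o.png

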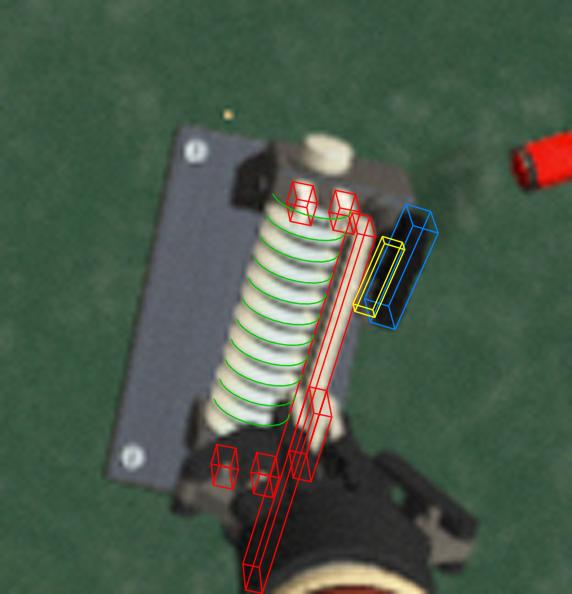

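```bash
python3 - <<'E'
import cv2
t=cv2.imread("pics/top6.png")
cv2.imwrite("pics/z.png",cv2.resize(t[200:270,360:420],None,fx=8.5,fy=8.5,interpolation=cv2.INTER_CUBIC))
E
sed -i 's/"top",(315,165,130,135,4.4)/"top",(360,200,60,70,8.5)/' ovc.py; python3 ovc.py 6 0 0
```

```text
(no output)
```

View pics/z.png

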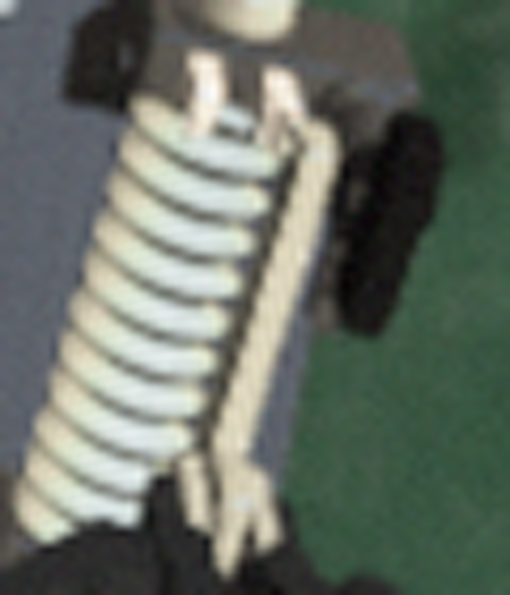

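View pics/top6o.png

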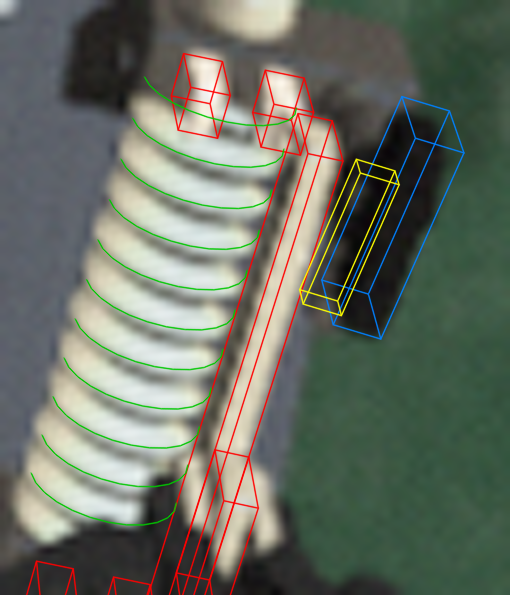

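```bash
python3 - <<'E'
from h import *
import cv2
a=cv2.imread("pics/scene6.png")
c1=cv2.resize(a[295:320,285:305],None,fx=14,fy=14,interpolation=cv2.INTER_CUBIC)
c2=cv2.resize(a[222:247,367:392],None,fx=14,fy=14,interpolation=cv2.INTER_CUBIC)
c3=cv2.resize(a[240:285,315:355],None,fx=9,fy=9,interpolation=cv2.INTER_CUBIC)
H=410;cv2.imwrite("pics/z2.png",np.hstack([cv2.copyMakeBorder(c,0,H-c.shape[0],0,10,0) for c in(c1,c2)]))
E
python3 - <<'E'
from h import *
from cell import telemetry
st=telemetry.observe();T=R.from_quat(st["ee_rot"]).as_matrix();M=T@D;g=st["ee_pos"]-T[:,2]*HZ
for s in(-1,1):
  for z in(-.009,-.031): 
    u=proj("scene",g+M@np.array([s*.095,-.004,z]))[0]; o=(285,295) if s<0 else (367,222); print(s,z,np.round((u-o+.5)*14-.5,0)+([0,0] if s<0 else [290,0]))
E
```

```text
-1 -0.009 [ 94. 174.]
-1 -0.031 [175. 245.]
1 -0.009 [471. 105.]
1 -0.031 [525. 199.]
```

View pics/z2.png

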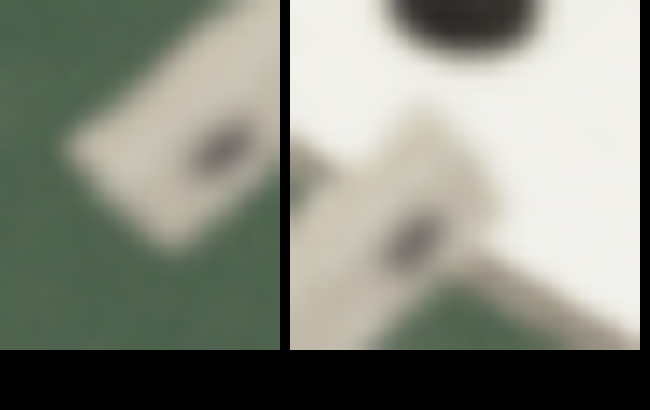

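```bash
python3 - <<'E'
import numpy as np
q=np.load("sp.npy");q[1]=-.1432;q[3]=-.19;q[4]=.03;np.save("sp.npy",q)
E
sed -i 's/q\[3\]=-.2;//' look.py; python3 look.py 7 .036
```

```text
t 6.05 d tcp cm [ 1.46 -0.23 -5.7 ] rotvec [ 0.004 -0.001  0.009] F [ 1.3  0.3 -1.7] w 0.0072 grasp now [ 0.4714 -0.1326  0.2159]
```

```bash
python3 -m crank '[{"dx":0.2,"dy":0,"dz":-1.1,"rx":0.004,"ry":0,"rz":0.009},{"dx":0.4,"dy":-0.1,"dz":-1.6,"rx":0,"ry":0,"rz":0},{"dx":0.4,"dy":-0.1,"dz":-1.6,"rx":0,"ry":0,"rz":0},{"dx":0.4,"dy":0,"dz":-1.4,"rx":0,"ry":0,"rz":0},{"dx":0,"dy":0,"dz":0,"rx":0,"ry":0,"rz":0}]'
python3 look.py 8 .036; sed -i 's/"top",(360,200,60,70,8.5)/"top",(345,190,70,80,7.4)/' ovc.py;python3 ovc.py 8 0 0
```

```text
time_s: 6.65
ee_pos: [0.4925, -0.1361, 0.1389]
ee_rot: [0.092, 0.962, -0.024, 0.254]
wrist_force: [-0.4, 0.5, -0.9]
gripper_width: 0.0065
t 6.65 d tcp cm [ 0.27 -0.06  0.38] rotvec [-0.003 -0.006  0.001] F [-0.4  0.5 -0.9] w 0.0065 grasp now [ 0.4834 -0.1344  0.1552]
```

View pics/scene8c.png

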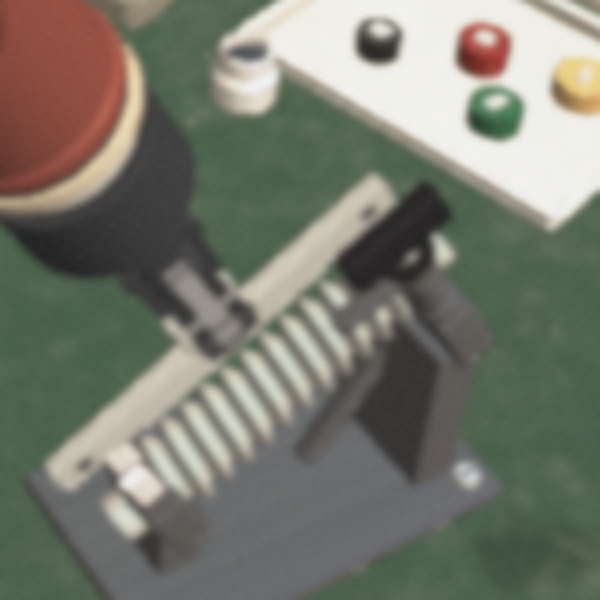

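View pics/scene8o.png

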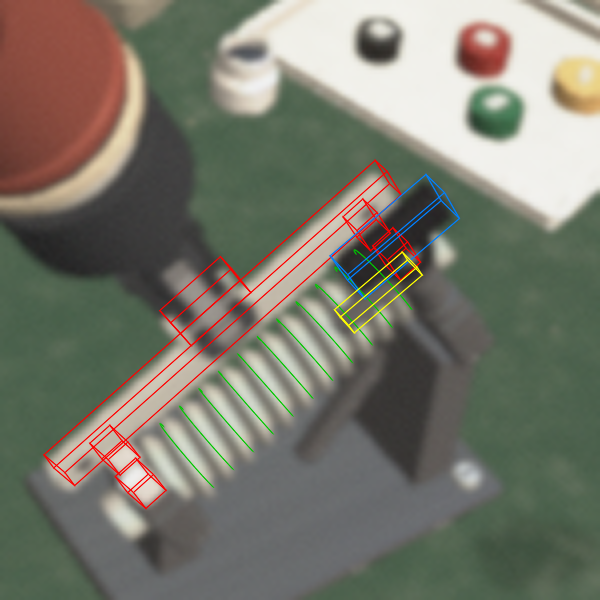

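View pics/top8o.png

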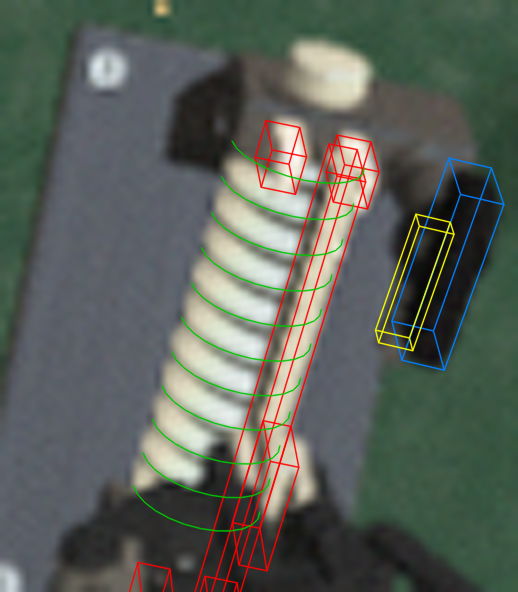

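```bash
python3 look.py 9 .036; python3 ovc.py 9 0 0; python3 - <<'E'
import cv2
from h import *
a=cv2.imread("pics/scene9.png");b=cv2.imread("pics/top9.png")
cv2.imwrite("pics/z3.png",np.hstack([cv2.resize(a[300:360,290:345],None,fx=7,fy=7,interpolation=cv2.INTER_CUBIC),cv2.resize(b[195:255,360:415],None,fx=7,fy=7,interpolation=cv2.INTER_CUBIC)]))
E
```

```text
t 6.75 d tcp cm [0.15 0.01 0.11] rotvec [-0.001 -0.003  0.001] F [ 0.4 -0.6 -1.9] w 0.0068 grasp now [ 0.4846 -0.1351  0.1579]
```

View pics/scene9o.png

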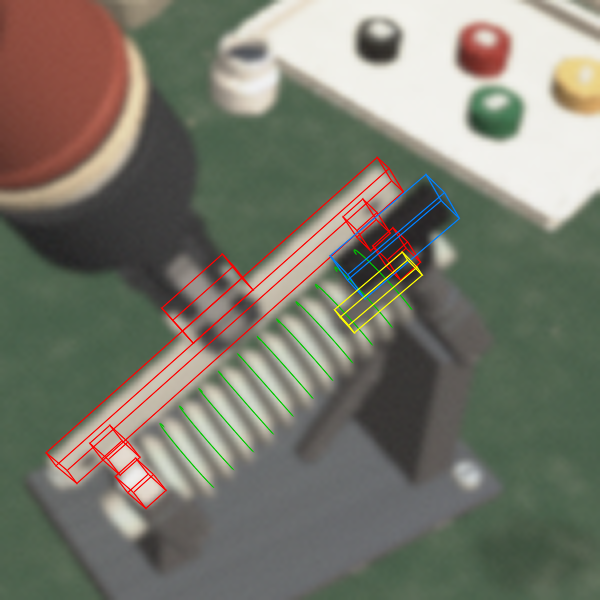

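View pics/top9o.png

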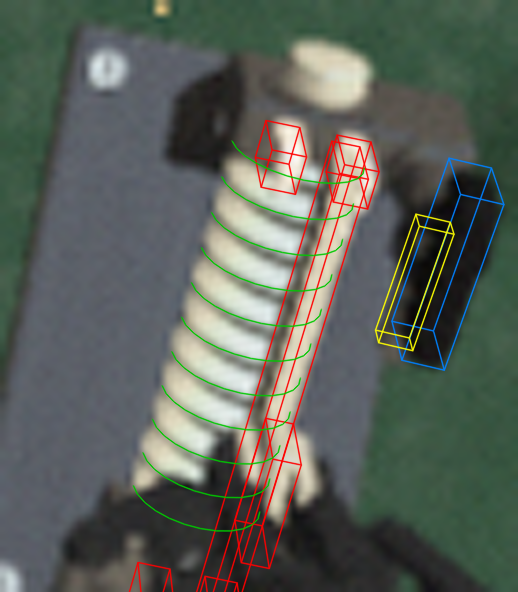

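View pics/z3.png

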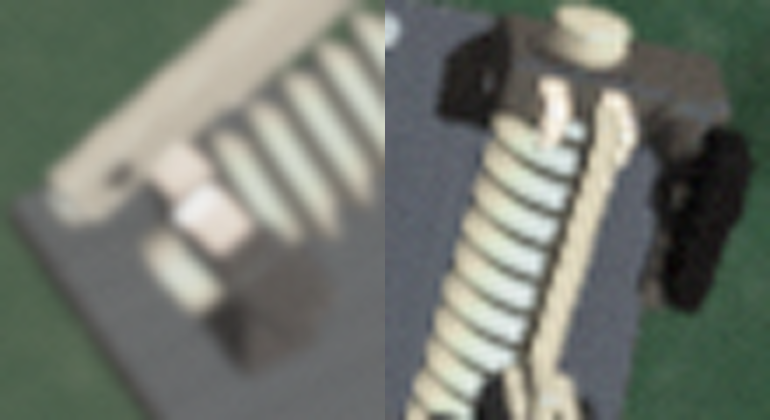

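```bash
python3 -m crank '[{"dx":0,"dy":0,"dz":0,"rx":0,"ry":0,"rz":0},{"dx":0,"dy":0,"dz":0,"rx":0,"ry":0,"rz":0},{"dx":0,"dy":0,"dz":0,"rx":0,"ry":0,"rz":0},{"dx":0,"dy":0,"dz":0,"rx":0,"ry":0,"rz":0},{"dx":0,"dy":0,"dz":0,"rx":0,"ry":0,"rz":0}]'; python3 look.py 10 .036; python3 ovc.py 10 0 0; python3 look.py 11 .036
```

```text
time_s: 7.35
ee_pos: [0.4941, -0.1371, 0.1424]
ee_rot: [0.092, 0.962, -0.025, 0.257]
wrist_force: [-0.1, -0.5, -2.1]
gripper_width: 0.0071
t 7.35 d tcp cm [0.11 0.03 0.03] rotvec [-0.    -0.001  0.001] F [-0.1 -0.5 -2.1] w 0.0071 grasp now [ 0.4849 -0.1353  0.1586]
t 7.45 d tcp cm [0.11 0.03 0.04] rotvec [-0.    -0.002  0.001] F [ 0.1 -0.2 -2.3] w 0.0073 grasp now [ 0.4849 -0.1352  0.1585]
```

View pics/scene10o.png

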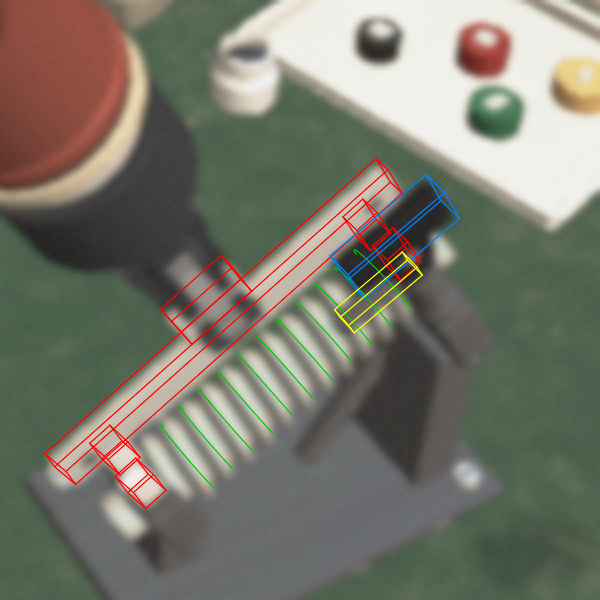

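View pics/top10o.png

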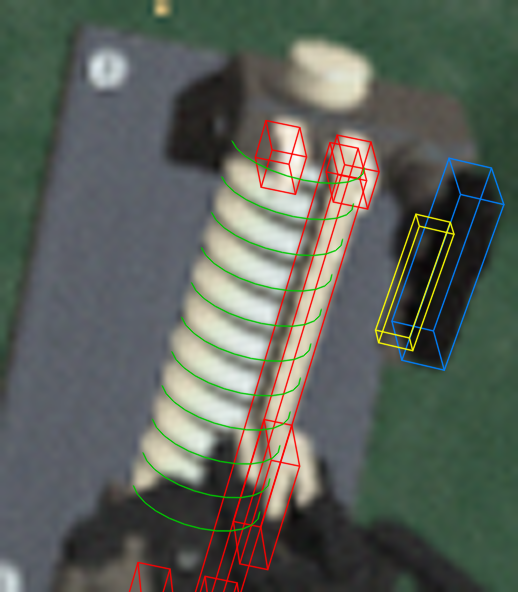

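```bash
cat > fitc.py <<'E'
# fit comb pose in hand: seen points of near-face corners etc.
from h import *
from cell import telemetry
def model():
    st=telemetry.observe();T=R.from_quat(st["ee_rot"]).as_matrix();return T@D,st["ee_pos"]-T[:,2]*HZ
E
python3 - <<'E'
from fitc import *
a=cv2.imread("pics/scene11.png");M,g=model()
cr=[]
for (x,y) in ((290,312),(365,240)):
    c=cv2.resize(a[y:y+28,x:x+28],None,fx=14,fy=14,interpolation=cv2.INTER_CUBIC)
    s=-1 if x<300 else 1
    for yy,col in ((-.004,(0,0,255)),(.004,(255,0,0))):
        P=[g+M@np.array([s*.095,yy,-.009]),g+M@np.array([s*.095,yy,-.031]),g+M@np.array([s*.06,yy,-.009]),g+M@np.array([s*.06,yy,-.031])]
        u=(proj("scene",P)-[x,y]+.5)*14-.5;u=[tuple(int(v) for v in r) for r in u]
        for i,j in((0,1),(0,2),(1,3)): cv2.line(c,u[i],u[j],col,1)
    cr.append(c)
cv2.imwrite("pics/z4.png",np.hstack(cr))
E
```

```text
(no output)
```

View pics/z4.png

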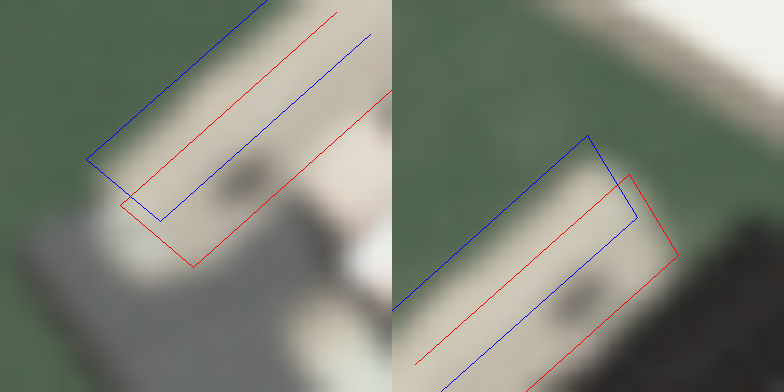

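```bash
python3 -m crank '[{"dx":0.2,"dy":0,"dz":-0.17,"rx":0,"ry":0,"rz":0},{"dx":0.15,"dy":-0.03,"dz":-0.26,"rx":0,"ry":0,"rz":0},{"dx":0.15,"dy":-0.03,"dz":-0.26,"rx":0,"ry":0,"rz":0},{"dx":0.15,"dy":-0.03,"dz":-0.26,"rx":0,"ry":0,"rz":0},{"dx":0,"dy":0,"dz":0,"rx":0,"ry":0,"rz":0}]'; python3 look.py 12 .025; python3 look.py 13 .025;python3 ovc.py 13 0 -0.002; python3 - <<'E'
import cv2
from h import *
a=cv2.imread("pics/scene13.png");b=cv2.imread("pics/top13.png")
cv2.imwrite("pics/z5.png",np.hstack([cv2.resize(a[300:360,290:345],None,fx=7,fy=7,interpolation=cv2.INTER_CUBIC),cv2.resize(b[195:255,360:415],None,fx=7,fy=7,interpolation=cv2.INTER_CUBIC)]))
E
```

```text
time_s: 8.05
ee_pos: [0.5004, -0.1377, 0.1321]
ee_rot: [0.092, 0.962, -0.024, 0.256]
wrist_force: [-0.1, 0.4, -1.7]
gripper_width: 0.0069
t 8.05 d tcp cm [ 0.02 -0.    0.12] rotvec [-0.001 -0.003  0.001] F [-0.1  0.4 -1.7] w 0.0069 grasp now [ 0.4912 -0.136   0.1483]
t 8.15 d tcp cm [0.01 0.01 0.07] rotvec [-0.001 -0.002  0.001] F [ 0.4  0.1 -2.8] w 0.0068 grasp now [ 0.4913 -0.1361  0.1487]
```

View pics/z5.png

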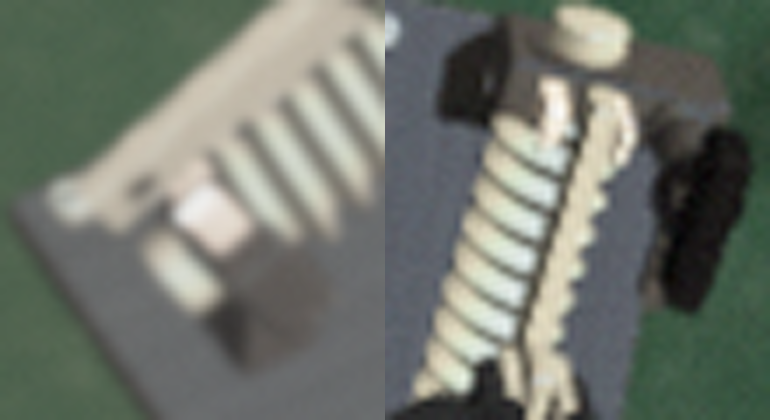

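View pics/scene13o.png

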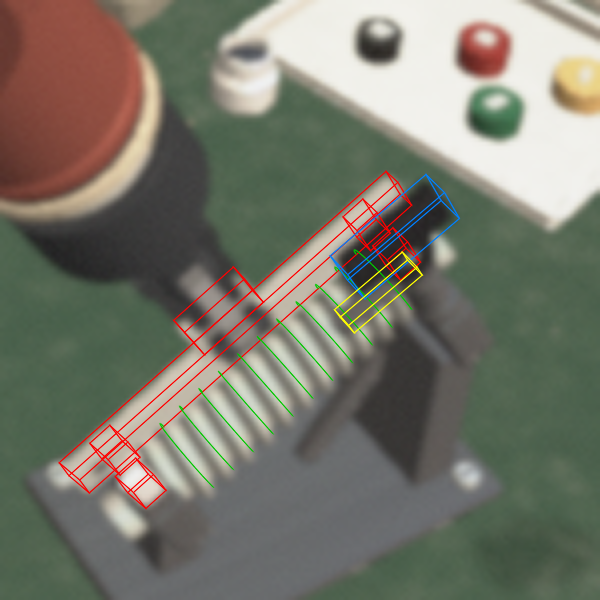

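View pics/top13o.png

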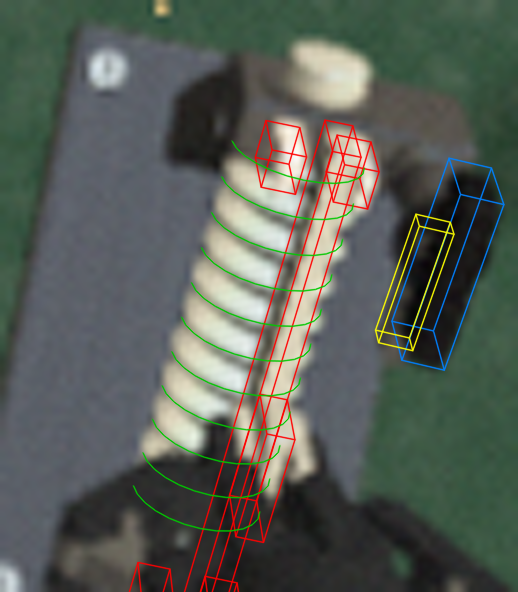

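```bash
cat > zo.py <<'E'
from fitc import *
import sys
k=sys.argv[1];dx,dz=float(sys.argv[2]),float(sys.argv[3])
M,g=model();g=g+M@np.array([dx,0,dz]);q=np.load("sp.npy");Ms=spR(q[3])
out=[]
for n,(x,y,w,h,f) in (("top",(360,195,55,65,9)),("scene",(290,235,115,120,5))):
    a=cv2.imread(f"pics/{n}{k}.png");c=cv2.resize(a[y:y+h,x:x+w],None,fx=f,fy=f,interpolation=cv2.INTER_CUBIC)
    def L(P,col,close=True):
        u=(proj(n,np.array(P))-[x,y]+.5)*f-.5
        cv2.polylines(c,[np.round(u*16).astype(int)],close,col,1,cv2.LINE_AA,4)
    B=lambda z:[g+M@np.array([sx*.095,sy*.004,z]) for sx,sy in((1,1),(1,-1),(-1,-1),(-1,1))]
    L(B(-.009),(0,0,255))
    L([g+M@np.array([s*.095,-.004,zz]) for s,zz in((1,-.009),(1,-.031),(-1,-.031),(-1,-.009))],(255,0,0))
    for s in(1,-1):
        L([q[:3]+Ms@np.array([s*.076+e*.006,yy,.041]) for e,yy in((-1,-.0055),(1,-.0055),(1,.0055),(-1,.0055))],(255,0,255))
    for yy in(1,-1):
        L([q[:3]+Ms@np.array([xx,yy*.02,0]) for xx in(-.065,.065)],(0,200,0),False)
    out.append(c)
H=max(c.shape[0] for c in out)
for c,n in zip(out,("zt.png","zs.png")):cv2.imwrite("pics/"+n,c)
E
python3 zo.py 13 0 -.002
```

```text
(no output)
```

View pics/zt.png

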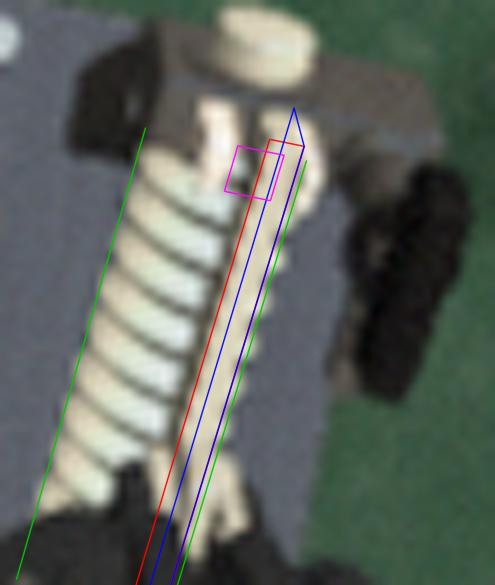

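View pics/zs.png

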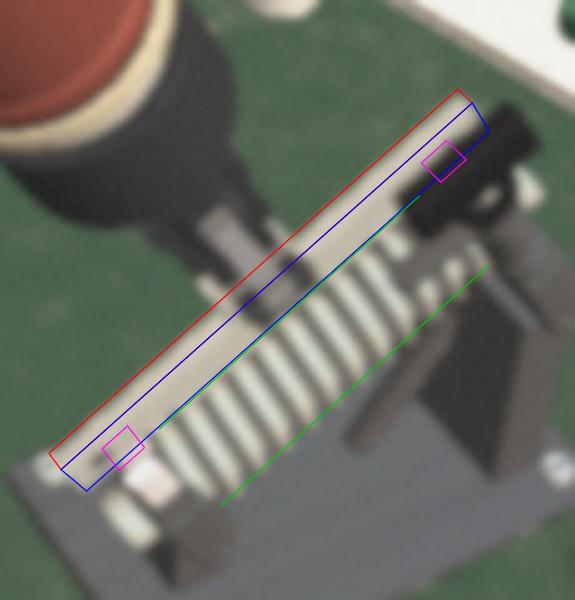

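```bash
python3 - <<'E'
from h import *
q=np.load("sp.npy");M=spR(q[3])
xs=np.arange(-.054,.0541,.0005)
for n,ths in(("top",(-60,-40,-20,0,20,40,60)),("scene",(-80,-60,-40,-20,0,20,40))):
    im=cv2.cvtColor(cv2.imread(f"pics/{n}0.png"),cv2.COLOR_BGR2GRAY).astype(np.float32)
    if n=="scene": X=xs[xs<.036]
    else: X=xs
    for t in ths:
        a=np.radians(t)  # + towards +y
        P=np.array([q[:3]+M@np.array([x,.017*np.sin(a),.017*np.cos(a)]) for x in X])
        u=proj(n,P).astype(np.float32);v=cv2.remap(im,u[:,:1],u[:,1:],cv2.INTER_CUBIC).ravel()
        v=v-np.polyval(np.polyfit(X,v,2),X)
        c=(v*np.exp(-2j*np.pi*X/.012)).mean();
        # dark minimum position
        x0=-np.angle(-c)*-1
        print(n,t,"amp",round(2*abs(c),1),"dark at mm",round((np.angle(-c)*-1/(2*np.pi)*12),2))
E
```

```text
top -60 amp 36.3 dark at mm -1.12
top -40 amp 32.9 dark at mm 0.48
top -20 amp 47.3 dark at mm 1.22
top 0 amp 49.7 dark at mm 2.06
top 20 amp 45.9 dark at mm 2.98
top 40 amp 35.9 dark at mm 3.76
top 60 amp 24.4 dark at mm 3.97
scene -80 amp 27.9 dark at mm -0.65
scene -60 amp 35.0 dark at mm 0.51
scene -40 amp 36.5 dark at mm 1.21
scene -20 amp 36.1 dark at mm 2.0
scene 0 amp 37.5 dark at mm 2.71
scene 20 amp 36.7 dark at mm 3.2
scene 40 amp 34.4 dark at mm 3.05
```

```bash
python3 -m crank '[{"dx":0.28,"dy":-0.05,"dz":-0.15,"rx":0,"ry":0,"rz":0},{"dx":0.16,"dy":-0.03,"dz":-0.28,"rx":0,"ry":0,"rz":0},{"dx":0.16,"dy":-0.03,"dz":-0.28,"rx":0,"ry":0,"rz":0},{"dx":0.16,"dy":-0.03,"dz":-0.28,"rx":0,"ry":0,"rz":0},{"dx":0,"dy":0,"dz":0,"rx":0,"ry":0,"rz":0}]'; python3 look.py 14 .012; python3 look.py 15 .012; python3 zo.py 15 0 -.004
```

```text
time_s: 8.75
ee_pos: [0.5079, -0.1391, 0.1221]
ee_rot: [0.092, 0.962, -0.024, 0.256]
wrist_force: [0.4, -0.1, -2.7]
gripper_width: 0.0072
t 8.75 d tcp cm [-0.1   0.01 -0.02] rotvec [-0.001 -0.003  0.001] F [ 0.4 -0.1 -2.7] w 0.0072 grasp now [ 0.4988 -0.1374  0.1384]
t 8.85 d tcp cm [-0.11  0.02 -0.07] rotvec [-0.001 -0.002  0.001] F [-0.6  0.5 -2.5] w 0.007 grasp now [ 0.4989 -0.1375  0.1388]
```

View pics/zt.png

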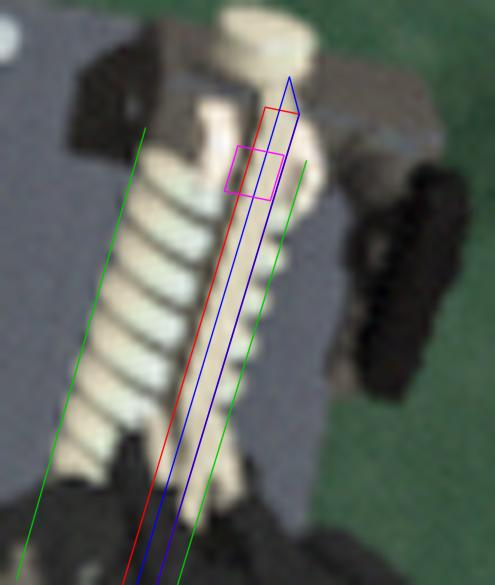

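View pics/zs.png

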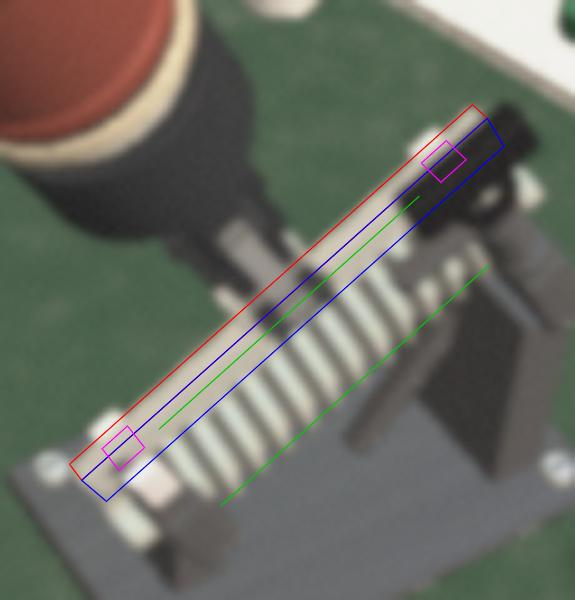

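```bash
python3 -m crank '[{"dx":0.1,"dy":-0.02,"dz":-0.17,"rx":0,"ry":0,"rz":0},{"dx":0.1,"dy":-0.02,"dz":-0.17,"rx":0,"ry":0,"rz":0},{"dx":0.05,"dy":-0.01,"dz":-0.09,"rx":0,"ry":0,"rz":0},{"dx":0,"dy":0,"dz":0,"rx":0,"ry":0,"rz":0},{"dx":0,"dy":0,"dz":0,"rx":0,"ry":0,"rz":0}]'; python3 look.py 16 .007
```

```text
time_s: 9.45
ee_pos: [0.5106, -0.1398, 0.1185]
ee_rot: [0.092, 0.962, -0.025, 0.257]
wrist_force: [0.5, 0.4, -1.4]
gripper_width: 0.0072
t 9.45 d tcp cm [-0.12  0.03 -0.09] rotvec [-0.    -0.002  0.001] F [ 0.5  0.4 -1.4] w 0.0072 grasp now [ 0.5015 -0.138   0.1347]
```

View pics/scene16c.png

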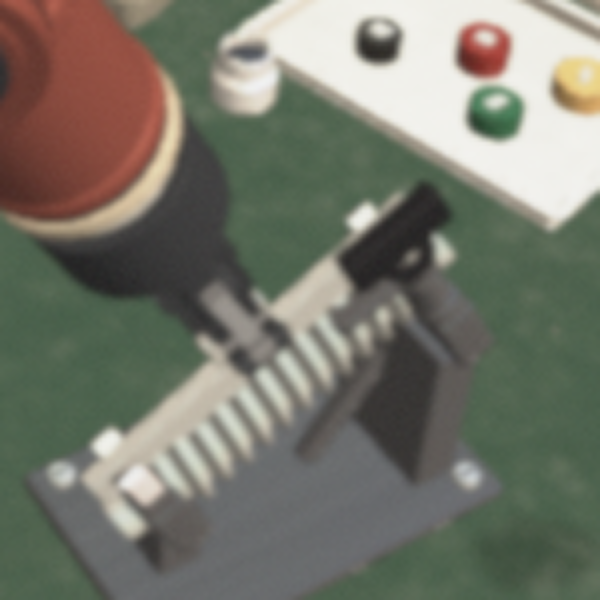

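```bash
python3 -m crank '[{"dx":0.05,"dy":-0.01,"dz":-0.09,"rx":0,"ry":0,"rz":0},{"dx":0.05,"dy":-0.01,"dz":-0.09,"rx":0,"ry":0,"rz":0},{"dx":0.05,"dy":-0.01,"dz":-0.09,"rx":0,"ry":0,"rz":0},{"dx":0,"dy":0,"dz":0,"rx":0,"ry":0,"rz":0},{"dx":0,"dy":0,"dz":0,"rx":0,"ry":0,"rz":0}]'; python3 look.py 17 .003
python3 zo.py 17 0 -.004
```

```text
time_s: 10.05
ee_pos: [0.5111, -0.1398, 0.1163]
ee_rot: [0.091, 0.962, -0.024, 0.256]
wrist_force: [-26.3, 3.7, 20.7]
gripper_width: 0.0069
t 10.05 d tcp cm [ 0.02 -0.   -0.21] rotvec [-0.001 -0.004 -0.   ] F [-26.3   3.7  20.7] w 0.0069 grasp now [ 0.502  -0.1381  0.1325]
```

View pics/zs.png

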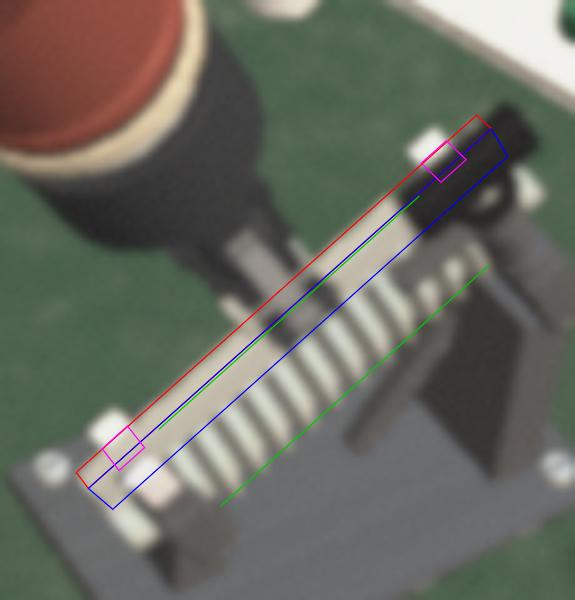

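View pics/zt.png

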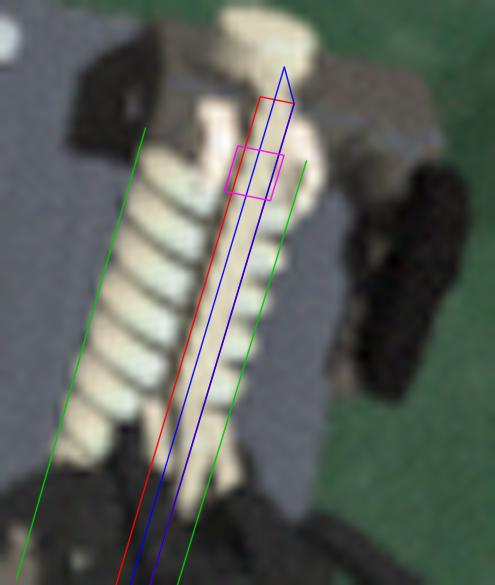

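```bash
python3 - <<'E'
from h import *
a=cv2.imread("pics/scene17.png")
c=cv2.resize(a[270:340,305:375],None,fx=8.5,fy=8.5,interpolation=cv2.INTER_CUBIC)
cv2.imwrite("pics/z6.png",c)
E
```

```text
(no output)
```

View pics/z6.png

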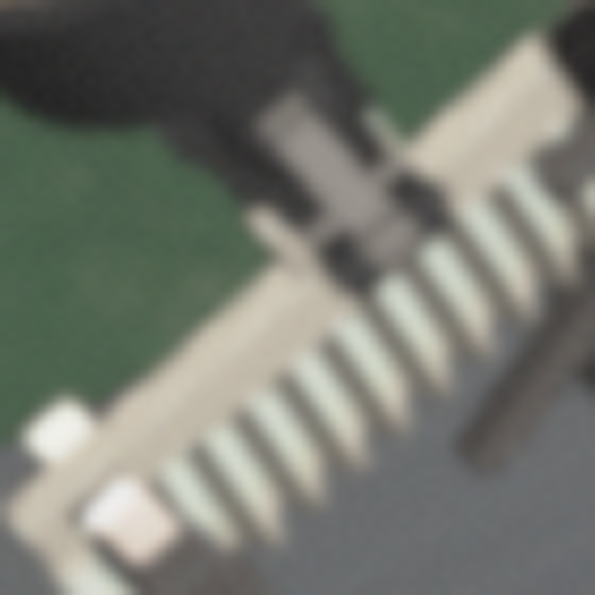

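```bash
python3 -m crank '[{"dx":-0.08,"dy":0.02,"dz":-0.05,"rx":0,"ry":0,"rz":0},{"dx":0,"dy":0,"dz":0,"rx":0,"ry":0,"rz":0},{"dx":0,"dy":0,"dz":0,"rx":0,"ry":0,"rz":0},{"dx":0,"dy":0,"dz":0,"rx":0,"ry":0,"rz":0},{"dx":0,"dy":0,"dz":0,"rx":0,"ry":0,"rz":0}]'; cat > sf.py <<'E'
from h import *
from cell import telemetry
q=np.load("sp.npy");M=spR(q[3]);st=telemetry.observe();T=R.from_quat(st["ee_rot"]).as_matrix()
g=st["ee_pos"]-T[:,2]*HZ
print("t",round(st["time_s"],2),"grasp in sp mm",np.round(M.T@(g-q[:3])*1000,2),"F sp",np.round(M.T@(st["wrist_force"]+[0,0,2]),1),"mom sp",np.round(M.T@st["moment"],2),"rot",np.round(R.from_matrix(M.T@T@D).as_rotvec(),4),"w",round(st["gripper_width"],4))
E
python3 sf.py
```

```text
time_s: 10.65
ee_pos: [0.5111, -0.1398, 0.1163]
ee_rot: [0.092, 0.962, -0.025, 0.257]
wrist_force: [-19.1, 4.0, 16.6]
gripper_width: 0.0069
t 10.65 grasp in sp mm [8.500e-01 2.000e-02 5.599e+01] F sp [-7.7  0.3 25.9] mom sp [0.08 1.59 0.01] rot [-0.0003  0.0023  0.0003] w 0.0069
```

```bash
python3 -m crank '[{"dx":-0.1,"dy":0.02,"dz":-0.06,"rx":0,"ry":0,"rz":0},{"dx":-0.1,"dy":0.02,"dz":-0.06,"rx":0,"ry":0,"rz":0},{"dx":0,"dy":0,"dz":0,"rx":0,"ry":0,"rz":0},{"dx":0,"dy":0,"dz":0,"rx":0,"ry":0,"rz":0},{"dx":0,"dy":0,"dz":0,"rx":0,"ry":0,"rz":0}]';python3 sf.py
```

```text
time_s: 11.15
ee_pos: [0.5108, -0.1399, 0.1163]
ee_rot: [0.092, 0.961, -0.025, 0.259]
wrist_force: [-5.8, 2.9, 8.9]
gripper_width: 0.0069
t 11.15 grasp in sp mm [ 0.53 -0.15 56.14] F sp [ 0.1  1.8 12.5] mom sp [0.45 0.36 0.02] rot [-0.0009 -0.0019 -0.0006] w 0.0069
```

```bash
python3 -m crank '[{"dx":0.05,"dy":-0.01,"dz":-0.09,"rx":0,"ry":0,"rz":0},{"dx":0,"dy":0,"dz":0,"rx":0,"ry":0,"rz":0},{"dx":0,"dy":0,"dz":0,"rx":0,"ry":0,"rz":0},{"dx":0,"dy":0,"dz":0,"rx":0,"ry":0,"rz":0},{"dx":0,"dy":0,"dz":0,"rx":0,"ry":0,"rz":0}]';python3 sf.py; python3 look.py 18 .003;python3 look.py 19 .003;python3 zo.py 19 0 -.004
python3 - <<'E'
from h import *
a=cv2.imread("pics/scene19.png")
cv2.imwrite("pics/z7.png",cv2.resize(a[270:340,305:375],None,fx=8.5,fy=8.5,interpolation=cv2.INTER_CUBIC))
E
```

```text
time_s: 11.65
ee_pos: [0.511, -0.14, 0.1162]
ee_rot: [0.092, 0.961, -0.025, 0.258]
wrist_force: [-20.7, 6.0, 24.7]
gripper_width: 0.0074
t 11.65 grasp in sp mm [ 0.7  -0.17 55.9 ] F sp [-5.2  2.  33.9] mom sp [ 0.4   1.36 -0.01] rot [-0.0007 -0.0013  0.0003] w 0.0074
t 11.65 d tcp cm [ 0.03  0.01 -0.2 ] rotvec [0.001 0.001 0.   ] F [-20.7   6.   24.7] w 0.0074 grasp now [ 0.5018 -0.1382  0.1324]
t 11.75 d tcp cm [ 0.04  0.01 -0.2 ] rotvec [0.001 0.001 0.   ] F [-20.6   5.5  24.2] w 0.007 grasp now [ 0.5018 -0.1382  0.1323]
```

View pics/z7.png

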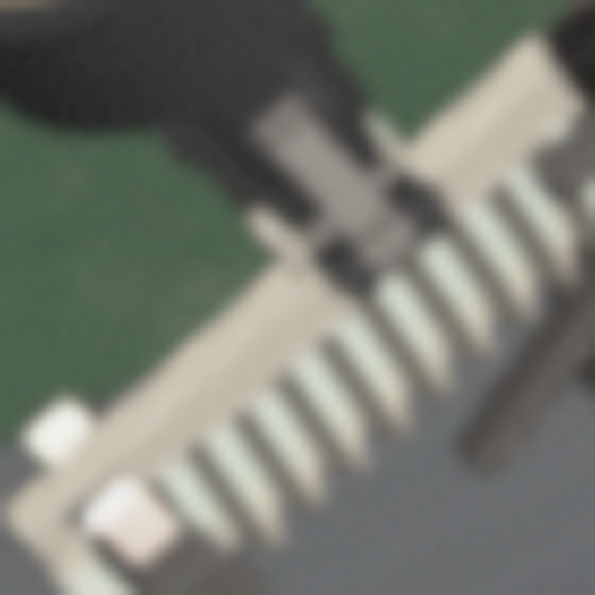

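View pics/zs.png

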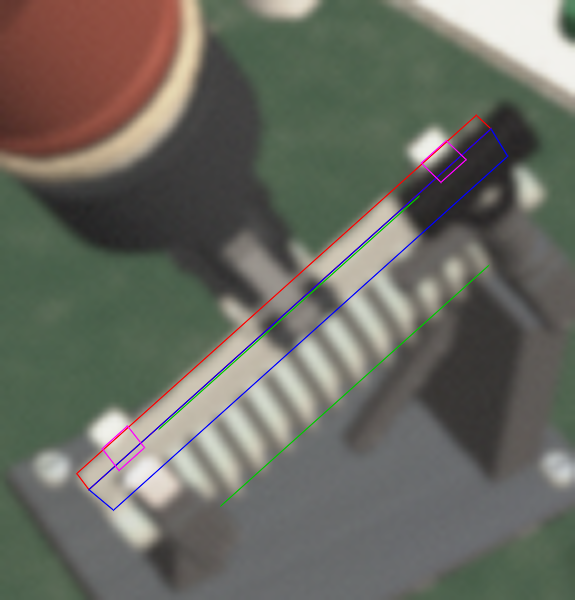

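```bash
python3 - <<'E'
from h import *
a=cv2.imread("pics/scene19.png");q=np.load("sp.npy");M=spR(q[3])
x,y,w,h,f=290,310,50,40,15
c=cv2.resize(a[y:y+h,x:x+w],None,fx=f,fy=f,interpolation=cv2.INTER_CUBIC)
def L(P,col):
    u=(proj("scene",np.array([q[:3]+M@np.array(p) for p in P])-0)-[x,y]+.5)*f-.5
    cv2.polylines(c,[np.round(u*16).astype(int)],False,col,1,cv2.LINE_AA,4)
for z,col in((.042,(0,0,255)),(.047,(255,0,0))):
    for yy in (.004,-.004):L([(-.095,yy,z),(0,yy,z)],col)
for e in(1,-1):
    L([(-.082,e*.0055,.041),(-.070,e*.0055,.041),(-.070,e*.0155,.041),(-.082,e*.0155,.041),(-.082,e*.0055,.041)],(255,0,255))
cv2.imwrite("pics/z8.png",c)
E
```

```text
(no output)
```

View pics/z8.png

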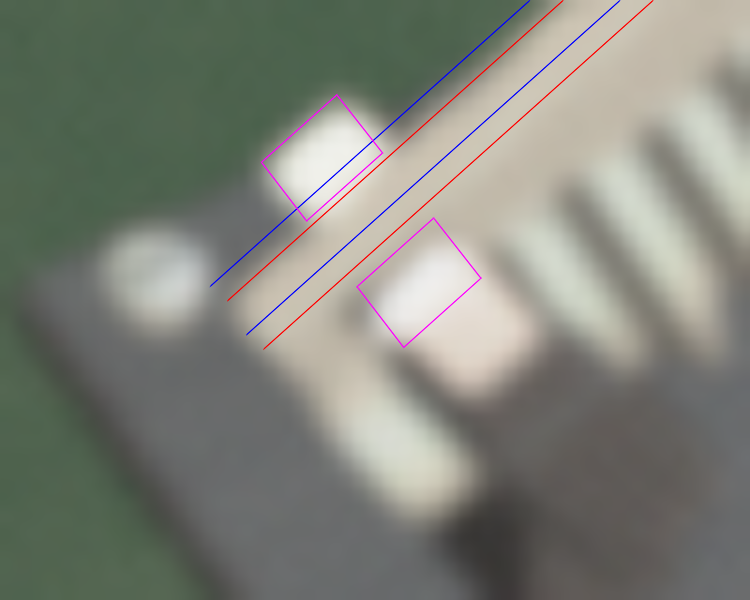

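```bash
python3 -m crank '[{"dx":-0.07,"dy":0.01,"dz":0.12,"rx":0,"ry":0,"rz":0},{"dx":0,"dy":0,"dz":0,"rx":0,"ry":0,"rz":0},{"dx":0,"dy":0,"dz":0,"rx":0,"ry":0,"rz":0},{"dx":0,"dy":0,"dz":0,"rx":0,"ry":0,"rz":0},{"dx":0,"dy":0,"dz":0,"rx":0,"ry":0,"rz":0}]';python3 sf.py
```

```text
time_s: 12.35
ee_pos: [0.5106, -0.1402, 0.1164]
ee_rot: [0.092, 0.961, -0.025, 0.259]
wrist_force: [-2.6, 2.6, 9.3]
gripper_width: 0.007
t 12.35 grasp in sp mm [ 0.47 -0.41 56.29] F sp [ 3.   2.1 11.3] mom sp [ 0.28  0.17 -0.09] rot [-0.0013 -0.0019 -0.001 ] w 0.007
```

```bash
python3 -m crank '[{"dx":-0.02,"dy":0,"dz":0.03,"rx":0,"ry":0,"rz":0},{"dx":0,"dy":0,"dz":0,"rx":0,"ry":0,"rz":0},{"dx":0,"dy":0,"dz":0,"rx":0,"ry":0,"rz":0},{"dx":0,"dy":0,"dz":0,"rx":0,"ry":0,"rz":0},{"dx":0,"dy":0,"dz":0,"rx":0,"ry":0,"rz":0}]' 0.4;python3 sf.py; python3 look.py 20 .003
python3 - <<'E'
from h import *
a=cv2.imread("pics/scene20.png");b=cv2.imread("pics/top20.png")
cv2.imwrite("pics/z9.png",np.hstack([cv2.resize(a[250:350,295:385],None,fx=4.4,fy=4.4,interpolation=cv2.INTER_CUBIC),cv2.resize(b[185:285,350:430],None,fx=4.4,fy=4.4,interpolation=cv2.INTER_CUBIC)]))
E
```

```text
time_s: 12.85
ee_pos: [0.5088, -0.1395, 0.1145]
ee_rot: [0.092, 0.962, -0.025, 0.257]
wrist_force: [0.2, 1.5, 0.6]
gripper_width: 0.0339
t 12.85 grasp in sp mm [-2.03 -0.08 55.61] F sp [1.3 1.5 2.3] mom sp [-0.01  0.27  0.04] rot [-0.0005  0.0021 -0.001 ] w 0.0339
t 12.85 d tcp cm [ 0.26 -0.04 -0.04] rotvec [-0.    -0.002  0.001] F [0.2 1.5 0.6] w 0.0339 grasp now [ 0.4997 -0.1377  0.1307]
```

View pics/z9.png

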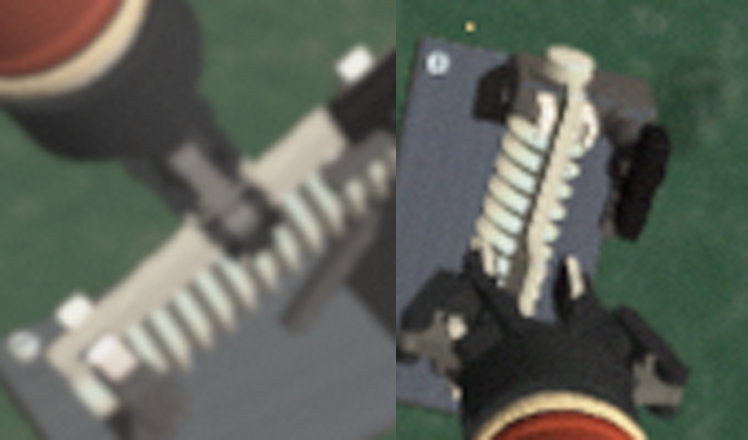

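```bash
python3 -m crank '[{"dx":-0.5,"dy":0.1,"dz":0.87,"rx":0,"ry":0,"rz":0},{"dx":-0.98,"dy":0.19,"dz":1.73,"rx":0,"ry":0,"rz":0},{"dx":-0.98,"dy":0.19,"dz":1.73,"rx":0,"ry":0,"rz":0},{"dx":-0.98,"dy":0.19,"dz":1.73,"rx":0,"ry":0,"rz":0},{"dx":-0.49,"dy":0.09,"dz":0.87,"rx":0,"ry":0,"rz":0}]';python3 sf.py; python3 look.py 21 .08
python3 - <<'E'
from cell import telemetry
print(telemetry.observe()["joint_pos"].round(3))
from h import *
a=cv2.imread("pics/scene21.png");b=cv2.imread("pics/top21.png")
cv2.imwrite("pics/z10.png",np.hstack([cv2.resize(a[250:350,295:395],None,fx=4.4,fy=4.4,interpolation=cv2.INTER_CUBIC),cv2.resize(b[185:285,350:430],None,fx=4.4,fy=4.4,interpolation=cv2.INTER_CUBIC)]))
E
```

```text
time_s: 13.45
ee_pos: [0.4697, -0.1322, 0.1859]
ee_rot: [0.092, 0.961, -0.025, 0.258]
wrist_force: [-0.2, -0.9, 0.2]
gripper_width: 0.0342
t 13.45 grasp in sp mm [ -0.84  -0.27 137.26] F sp [ 1.  -0.9  2. ] mom sp [-0.01  0.2  -0.03] rot [-0.0014 -0.0005 -0.0005] w 0.0342
t 13.45 d tcp cm [ 0.38 -0.04 -0.5 ] rotvec [0.001 0.    0.001] F [-0.2 -0.9  0.2] w 0.0342 grasp now [ 0.4605 -0.1304  0.202 ]
[-0.563 -0.514  2.351  0.249  0.825 -2.068]
```

View pics/z10.png

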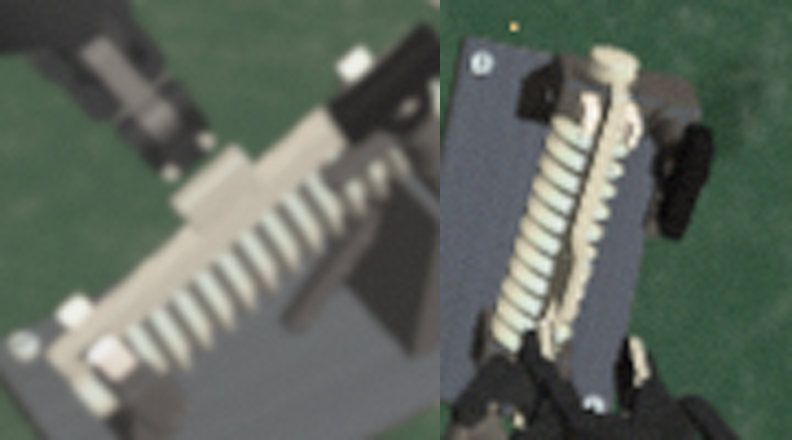

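```bash
cat > wing.py <<'E'
from h import *
from scipy.optimize import minimize
q=np.load("sp.npy");M=spR(q[3])
def hull(n,k,d,x0,y0,w,h,f):
    Mk=M@R.from_euler('z',-k).as_matrix();t=q[:3]+M@(np.array([.075,-.032,.08-.005*k])+d)
    P=[t+Mk@np.array([a*.026,b*.006,c*.012]) for a in(1,-1) for b in(1,-1) for c in(1,-1)]
    u=((proj(n,P)-[x0,y0]+.5)*f-.5).astype(np.float32)
    m=np.zeros((h*f,w*f),np.uint8);cv2.fillConvexPoly(m,cv2.convexHull(u).round().astype(int),1);return m
B={"scene":(355,250,60,45,8),"top":(390,200,30,50,8)}
import sys
S=sys.argv[1]
I={}
for n,(x,y,w,h,f) in B.items():
    g=cv2.cvtColor(cv2.imread(f"pics/{n}{S}.png"),cv2.COLOR_BGR2GRAY)[y:y+h,x:x+w]
    I[n]=(cv2.resize(g,None,fx=f,fy=f,interpolation=cv2.INTER_CUBIC)<40).astype(np.uint8)
def cost(k,d):
    c=0
    for n,b in B.items():
        m=hull(n,k,d,*b);c+=1-(m&I[n]).sum()/((m|I[n]).sum())
    return c
best=[]
for k in np.arange(-.05,.36,.05):
    r=minimize(lambda d:cost(k,d/1000),np.zeros(3),method="Nelder-Mead",options=dict(initial_simplex=np.array([[0,0,0],[4,0,0],[0,4,0],[0,0,4.]]),maxiter=80))
    print(round(k,2),round(r.fun,3),r.x.round(1))
for n in B: cv2.imwrite(f"pics/m{n}.png",I[n]*255)
E
python3 wing.py 0; python3 - <<'E'
import cv2,numpy as np
a=cv2.imread("pics/mscene.png");b=cv2.imread("pics/mtop.png");b=cv2.copyMakeBorder(b,0,0,0,0,0)
H=max(a.shape[0],b.shape[0]);cv2.imwrite("pics/m.png",np.hstack([cv2.copyMakeBorder(i,0,H-i.shape[0],0,5,cv2.BORDER_CONSTANT,value=(0,0,255)) for i in(a,b)]))
E
```

```text
-0.05 0.719 [-1.9 -1.2 -2.7]
0.0 0.721 [-1.8 -0.3 -0.7]
0.05 0.704 [-3.  -0.6 -4.9]
0.1 0.732 [-2.6 -0.9 -2.6]
0.15 0.769 [-0.3 -0.8 -2. ]
0.2 0.807 [-0.9  0.  -0.9]
0.25 0.848 [-0.6  0.4 -1.3]
0.3 0.897 [-0.1  0.7 -1.1]
0.35 0.948 [-1.5  1.1 -1.5]
```

View pics/m.png

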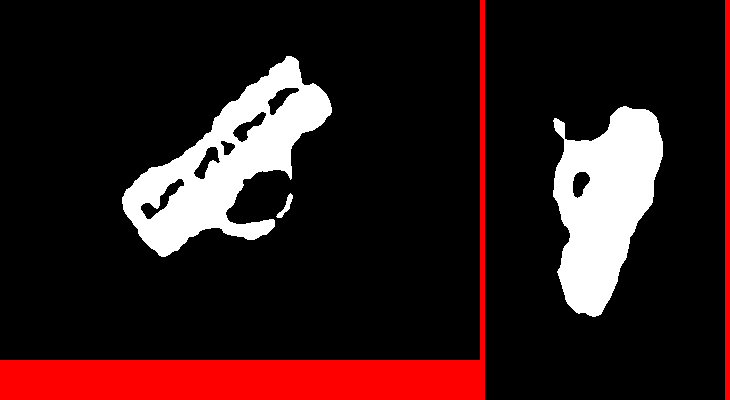

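```bash
cat > kn.py <<'E'
from h import *
import sys
k,z=float(sys.argv[1]),float(sys.argv[2])
q=np.load("sp.npy");M=spR(q[3])
need(q[:3]+M@np.array([.0745,-.0325,z]),M@R.from_euler('z',-k).as_matrix())
E
python3 kn.py .04 .137; python3 kn.py .04 .082
```

```text
t 13.55 d tcp cm [ 5.76 -4.37  3.72] rotvec [ 0.021 -0.002 -0.033] F [ 0.2  0.8 -0.1] w 0.0343 grasp now [ 0.461  -0.1307  0.2022]
t 13.55 d tcp cm [ 8.46 -4.88 -1.04] rotvec [ 0.021 -0.002 -0.033] F [ 0.2  0.8 -0.1] w 0.0343 grasp now [ 0.461  -0.1307  0.2022]
```

```bash
python3 -m crank '[{"dx":1,"dy":-0.8,"dz":0.7,"rx":0.007,"ry":0,"rz":-0.011},{"dx":1.6,"dy":-1.2,"dz":1,"rx":0.007,"ry":0,"rz":-0.011},{"dx":1.6,"dy":-1.2,"dz":1,"rx":0.007,"ry":0,"rz":-0.011},{"dx":1.6,"dy":-1.2,"dz":1,"rx":0,"ry":0,"rz":0},{"dx":0,"dy":0,"dz":0,"rx":0,"ry":0,"rz":0}]'; python3 -m crank '[{"dx":0.4,"dy":-0.08,"dz":-0.7,"rx":0,"ry":0,"rz":0},{"dx":0.6,"dy":-0.11,"dz":-1.06,"rx":0,"ry":0,"rz":0},{"dx":0.5,"dy":-0.1,"dz":-0.88,"rx":0,"ry":0,"rz":0},{"dx":0,"dy":0,"dz":0,"rx":0,"ry":0,"rz":0},{"dx":0,"dy":0,"dz":0,"rx":0,"ry":0,"rz":0}]';python3 sf.py;python3 kn.py .04 .082
python3 look.py 22 0; python3 - <<'E'
from h import *
a=cv2.imread("pics/scene22.png");b=cv2.imread("pics/top22.png")
cv2.imwrite("pics/z11.png",np.hstack([cv2.resize(a[220:320,325:425],None,fx=4.2,fy=4.2,interpolation=cv2.INTER_CUBIC),cv2.resize(b[185:285,350:430],None,fx=4.2,fy=4.2,interpolation=cv2.INTER_CUBIC)]))
E
```

```text
time_s: 14.05
ee_pos: [0.5295, -0.1775, 0.2222]
ee_rot: [0.111, 0.96, -0.019, 0.256]
wrist_force: [-0.3, -0.8, -0.3]
gripper_width: 0.034
time_s: 14.55
ee_pos: [0.5422, -0.1783, 0.1935]
ee_rot: [0.111, 0.961, -0.018, 0.255]
wrist_force: [0.2, -0.4, -0.9]
gripper_width: 0.0343
t 14.55 grasp in sp mm [ 72.29 -31.93 103.97] F sp [ 0.8 -0.3  0.8] mom sp [0.01 0.23 0.02] rot [ 0.0015  0.0074 -0.0399] w 0.0343
t 14.55 d tcp cm [ 1.27 -0.3  -1.79] rotvec [-0.003 -0.007 -0.001] F [ 0.2 -0.4 -0.9] w 0.0343 grasp now [ 0.5331 -0.1766  0.2098]
t 14.55 d tcp cm [-2.93  3.81 -8.2 ] rotvec [-0.022 -0.003  0.034] F [ 0.2 -0.4 -0.9] w 0.0343 grasp now [ 0.5331 -0.1766  0.2098]
```

View pics/z11.png

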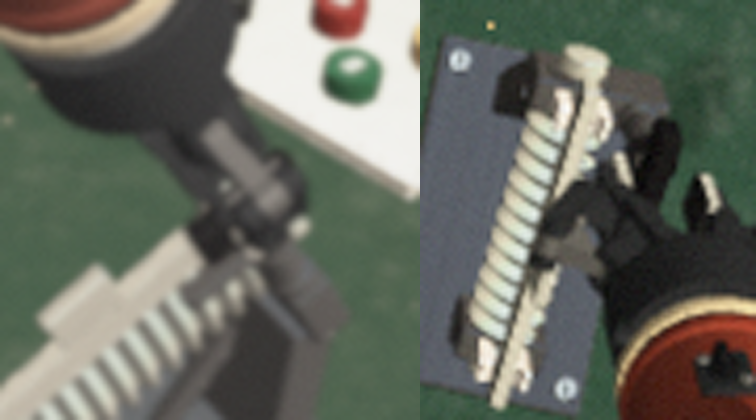

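```bash
python3 -m crank '[{"dx":0.35,"dy":-0.1,"dz":-0.5,"rx":0,"ry":0,"rz":0},{"dx":0.35,"dy":-0.1,"dz":-0.55,"rx":0,"ry":0,"rz":0},{"dx":0.35,"dy":-0.1,"dz":-0.55,"rx":0,"ry":0,"rz":0},{"dx":0.1,"dy":0,"dz":-0.2,"rx":0,"ry":0,"rz":0},{"dx":0,"dy":0,"dz":0,"rx":0,"ry":0,"rz":0}]';python3 sf.py;python3 kn.py .04 .082
python3 look.py 23 0; python3 - <<'E'
from h import *
a=cv2.imread("pics/scene23.png");b=cv2.imread("pics/top23.png")
cv2.imwrite("pics/z12.png",np.hstack([cv2.resize(a[220:320,325:425],None,fx=4.2,fy=4.2,interpolation=cv2.INTER_CUBIC),cv2.resize(b[185:285,350:430],None,fx=4.2,fy=4.2,interpolation=cv2.INTER_CUBIC)]))
E
```

```text
time_s: 15.15
ee_pos: [0.5539, -0.1816, 0.1758]
ee_rot: [0.111, 0.96, -0.018, 0.255]
wrist_force: [0.8, 0.2, -0.6]
gripper_width: 0.0339
t 15.15 grasp in sp mm [ 73.96 -33.    82.52] F sp [1.3 0.3 0.9] mom sp [-0.03  0.22 -0.03] rot [ 0.0013  0.007  -0.04  ] w 0.0339
t 15.15 d tcp cm [ 0.09  0.03 -0.01] rotvec [-0.003 -0.007 -0.001] F [ 0.8  0.2 -0.6] w 0.0339 grasp now [ 0.5449 -0.1799  0.192 ]
t 15.15 d tcp cm [-4.11  4.15 -6.42] rotvec [-0.022 -0.003  0.034] F [ 0.8  0.2 -0.6] w 0.0339 grasp now [ 0.5449 -0.1799  0.192 ]
```

View pics/z12.png

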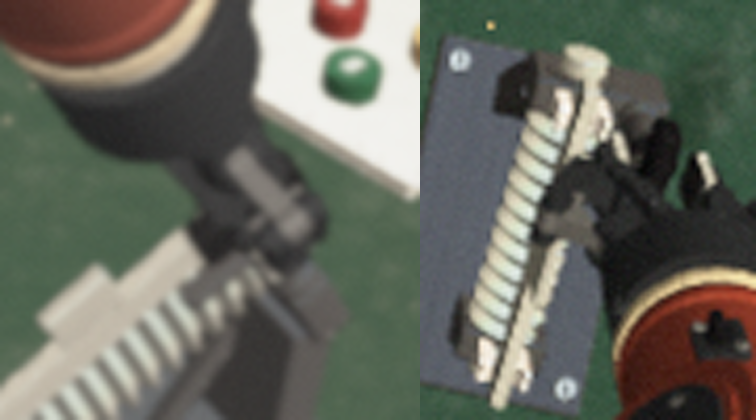

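```bash
python3 -m crank '[{"dx":0,"dy":0,"dz":0,"rx":0,"ry":0,"rz":0},{"dx":0,"dy":0,"dz":0,"rx":0,"ry":0,"rz":0},{"dx":0,"dy":0,"dz":0,"rx":0,"ry":0,"rz":0},{"dx":0,"dy":0,"dz":0,"rx":0,"ry":0,"rz":0},{"dx":0,"dy":0,"dz":0,"rx":0,"ry":0,"rz":0}]' 0;python3 sf.py
python3 - <<'E'
from h import *
q=np.load("sp.npy");M=spR(q[3]);print("z_sp",M[:,2])
E
```

```text
time_s: 15.75
ee_pos: [0.5544, -0.1813, 0.1772]
ee_rot: [0.111, 0.96, -0.018, 0.256]
wrist_force: [-1.9, 5.5, 3.3]
gripper_width: 0.0112
t 15.75 grasp in sp mm [ 74.94 -32.58  83.52] F sp [0.1 5.1 6. ] mom sp [0.7  0.27 0.06] rot [ 0.0017  0.0052 -0.0397] w 0.0112
z_sp [-0.49100212  0.09442945  0.8660254 ]
```

```bash
python3 -m crank '[{"dx":0.02,"dy":0,"dz":-0.04,"rx":0.049,"ry":-0.009,"rz":-0.087},{"dx":0.03,"dy":-0.01,"dz":-0.04,"rx":0.049,"ry":-0.009,"rz":-0.087},{"dx":0.02,"dy":0,"dz":-0.05,"rx":0.049,"ry":-0.01,"rz":-0.087},{"dx":0.03,"dy":-0.01,"dz":-0.04,"rx":0.049,"ry":-0.009,"rz":-0.087},{"dx":0,"dy":0,"dz":0,"rx":0,"ry":0,"rz":0}]';python3 sf.py
```

```text
time_s: 16.25
ee_pos: [0.5553, -0.1816, 0.1754]
ee_rot: [0.301, 0.919, 0.034, 0.254]
wrist_force: [-3.5, 6.1, 4.0]
gripper_width: 0.011
t 16.25 grasp in sp mm [ 74.85 -32.78  81.5 ] F sp [-1.   5.3  7.5] mom sp [ 0.48  0.35 -0.12] rot [ 0.0013  0.006  -0.4437] w 0.011
```

```bash
python3 -m crank '[{"dx":0.02,"dy":0,"dz":-0.04,"rx":0.049,"ry":-0.009,"rz":-0.087},{"dx":0.03,"dy":-0.01,"dz":-0.04,"rx":0.049,"ry":-0.009,"rz":-0.087},{"dx":0.02,"dy":0,"dz":-0.05,"rx":0.049,"ry":-0.01,"rz":-0.087},{"dx":0.03,"dy":-0.01,"dz":-0.04,"rx":0.049,"ry":-0.009,"rz":-0.087},{"dx":0.03,"dy":0,"dz":-0.05,"rx":0.049,"ry":-0.009,"rz":-0.087}]';python3 sf.py
python3 -m crank '[{"dx":0.02,"dy":0,"dz":-0.04,"rx":0.049,"ry":-0.009,"rz":-0.087},{"dx":0.03,"dy":-0.01,"dz":-0.04,"rx":0.049,"ry":-0.009,"rz":-0.087},{"dx":0.02,"dy":0,"dz":-0.05,"rx":0.049,"ry":-0.01,"rz":-0.087},{"dx":0.02,"dy":0,"dz":-0.03,"rx":0.03,"ry":-0.006,"rz":-0.053},{"dx":0,"dy":0,"dz":0,"rx":0,"ry":0,"rz":0}]';python3 sf.py
```

```text
time_s: 16.75
ee_pos: [0.5563, -0.182, 0.1731]
ee_rot: [0.52, 0.815, 0.096, 0.237]
wrist_force: [-5.2, 4.2, 4.8]
gripper_width: 0.0112
t 16.75 grasp in sp mm [ 74.66 -32.92  78.95] F sp [-1.7  3.1  8.9] mom sp [0.32 0.62 0.03] rot [ 5.000e-04  7.000e-03 -9.459e-01] w 0.0112
time_s: 17.25
ee_pos: [0.5571, -0.1822, 0.1714]
ee_rot: [0.657, 0.709, 0.138, 0.216]
wrist_force: [-5.7, 3.9, 5.7]
gripper_width: 0.011
t 17.25 grasp in sp mm [ 74.49 -32.99  77.15] F sp [-1.6  2.8  9.8] mom sp [ 0.33  0.72 -0.1 ] rot [ 7.0000e-04  7.0000e-03 -1.3058e+00] w 0.011
```

```bash
python3 -m crank '[{"dx":0.02,"dy":0,"dz":-0.03,"rx":0.029,"ry":-0.006,"rz":-0.052},{"dx":0.01,"dy":0,"dz":-0.02,"rx":0.025,"ry":-0.005,"rz":-0.043},{"dx":0.01,"dy":0,"dz":-0.02,"rx":0.01,"ry":-0.002,"rz":-0.017},{"dx":0,"dy":0,"dz":0,"rx":0,"ry":0,"rz":0},{"dx":0,"dy":0,"dz":0,"rx":0,"ry":0,"rz":0}]';python3 sf.py
```

```text
time_s: 17.75
ee_pos: [0.5573, -0.1822, 0.1708]
ee_rot: [0.701, 0.666, 0.152, 0.207]
wrist_force: [-7.8, 4.3, 7.2]
gripper_width: 0.0113
t 17.75 grasp in sp mm [ 74.4  -33.02  76.47] F sp [-2.7  2.8 12.2] mom sp [ 0.26  0.87 -0.07] rot [ 0.0017  0.0069 -1.4336] w 0.0113
```

```bash
python3 -m crank '[{"dx":0.01,"dy":0,"dz":-0.02,"rx":0.015,"ry":-0.003,"rz":-0.026},{"dx":0.01,"dy":0,"dz":-0.01,"rx":0.015,"ry":-0.003,"rz":-0.026},{"dx":0,"dy":0,"dz":0,"rx":0,"ry":0,"rz":0},{"dx":0,"dy":0,"dz":0,"rx":0,"ry":0,"rz":0},{"dx":0,"dy":0,"dz":0,"rx":0,"ry":0,"rz":0}]';python3 sf.py
```

```text
time_s: 18.25
ee_pos: [0.5575, -0.1822, 0.1706]
ee_rot: [0.72, 0.645, 0.158, 0.203]
wrist_force: [-9.2, 4.1, 8.7]
gripper_width: 0.0113
t 18.25 grasp in sp mm [ 74.42 -33.01  76.25] F sp [-3.2  2.3 14.2] mom sp [0.29 1.02 0.44] rot [ 0.0021  0.007  -1.4923] w 0.0113
```

```bash
python3 -m crank '[{"dx":0,"dy":0,"dz":0,"rx":0.015,"ry":-0.003,"rz":-0.026},{"dx":0,"dy":0,"dz":0,"rx":0,"ry":0,"rz":0},{"dx":0,"dy":0,"dz":0,"rx":0,"ry":0,"rz":0},{"dx":0,"dy":0,"dz":0,"rx":0,"ry":0,"rz":0},{"dx":0,"dy":0,"dz":0,"rx":0,"ry":0,"rz":0}]';python3 sf.py
```

```text
time_s: 18.75
ee_pos: [0.5575, -0.1822, 0.1706]
ee_rot: [0.729, 0.634, 0.161, 0.201]
wrist_force: [-8.7, 4.7, 7.5]
gripper_width: 0.0112
t 18.75 grasp in sp mm [ 74.42 -33.    76.24] F sp [-3.4  3.  12.9] mom sp [0.35 1.02 0.93] rot [ 0.0023  0.007  -1.5212] w 0.0112
```

```bash
python3 -m crank '[{"dx":-0.02,"dy":0,"dz":0.04,"rx":-0.022,"ry":0.004,"rz":0.04},{"dx":0,"dy":0,"dz":0,"rx":0,"ry":0,"rz":0},{"dx":0,"dy":0,"dz":0,"rx":0,"ry":0,"rz":0},{"dx":0,"dy":0,"dz":0,"rx":0,"ry":0,"rz":0},{"dx":0,"dy":0,"dz":0,"rx":0,"ry":0,"rz":0}]';python3 sf.py
```

```text
time_s: 19.25
ee_pos: [0.5574, -0.1823, 0.1707]
ee_rot: [0.715, 0.65, 0.157, 0.204]
wrist_force: [-5.4, 2.3, 4.6]
gripper_width: 0.0113
t 19.25 grasp in sp mm [ 74.4  -33.07  76.37] F sp [-1.6  1.2  8.5] mom sp [0.21 0.83 0.23] rot [ 0.0032  0.0073 -1.4782] w 0.0113
```

```bash
python3 -m crank '[{"dx":0,"dy":0,"dz":0,"rx":0,"ry":0,"rz":0},{"dx":0,"dy":0,"dz":0,"rx":0,"ry":0,"rz":0},{"dx":0,"dy":0,"dz":0,"rx":0,"ry":0,"rz":0},{"dx":0,"dy":0,"dz":0,"rx":0,"ry":0,"rz":0},{"dx":0,"dy":0,"dz":0,"rx":0,"ry":0,"rz":0}]' 0.35;python3 sf.py; python3 -m crank '[{"dx":-0.3,"dy":0.06,"dz":0.52,"rx":0,"ry":0,"rz":0},{"dx":-0.98,"dy":0.19,"dz":1.73,"rx":0,"ry":0,"rz":0},{"dx":-1.5,"dy":0.28,"dz":2.6,"rx":0,"ry":0,"rz":0},{"dx":-1.96,"dy":0.38,"dz":3.46,"rx":0,"ry":0,"rz":0},{"dx":-1.96,"dy":0.38,"dz":3.46,"rx":0,"ry":0,"rz":0}]';python3 sf.py;  python3 -m crank '[{"dx":-2,"dy":2.5,"dz":2,"rx":0,"ry":0,"rz":0},{"dx":-2,"dy":3,"dz":2,"rx":0,"ry":0,"rz":0},{"dx":-2,"dy":3,"dz":2,"rx":0,"ry":0,"rz":0},{"dx":-1,"dy":3,"dz":1,"rx":0,"ry":0,"rz":0},{"dx":0,"dy":2,"dz":0,"rx":0,"ry":0,"rz":0}]'; python3 look.py 24 0
```

```text
time_s: 19.75
ee_pos: [0.5577, -0.1824, 0.1705]
ee_rot: [0.715, 0.65, 0.157, 0.204]
wrist_force: [-0.5, -0.1, 0.6]
gripper_width: 0.0302
t 19.75 grasp in sp mm [ 74.62 -33.14  76.03] F sp [ 0.9 -0.2  2.5] mom sp [-0.02  0.27 -0.02] rot [ 0.0038  0.0067 -1.4788] w 0.0302
time_s: 20.25
ee_pos: [0.4896, -0.1689, 0.2893]
ee_rot: [0.715, 0.65, 0.157, 0.204]
wrist_force: [0.3, -0.3, 1.0]
gripper_width: 0.0298
t 20.25 grasp in sp mm [ 73.85 -32.78 213.58] F sp [ 1.8 -0.2  2.4] mom sp [-0.01  0.19 -0.02] rot [ 0.0034  0.0076 -1.4786] w 0.0298
time_s: 20.75
ee_pos: [0.4203, -0.0335, 0.362]
ee_rot: [0.715, 0.649, 0.159, 0.207]
wrist_force: [0.2, 0.0, 0.1]
gripper_width: 0.0301
t 20.75 d tcp cm [  9.26 -10.66 -25.04] rotvec [-0.733  0.14   1.277] F [0.2 0.  0.1] w 0.0301 grasp now [ 0.411  -0.0318  0.3781]
```

View pics/scene24c.png

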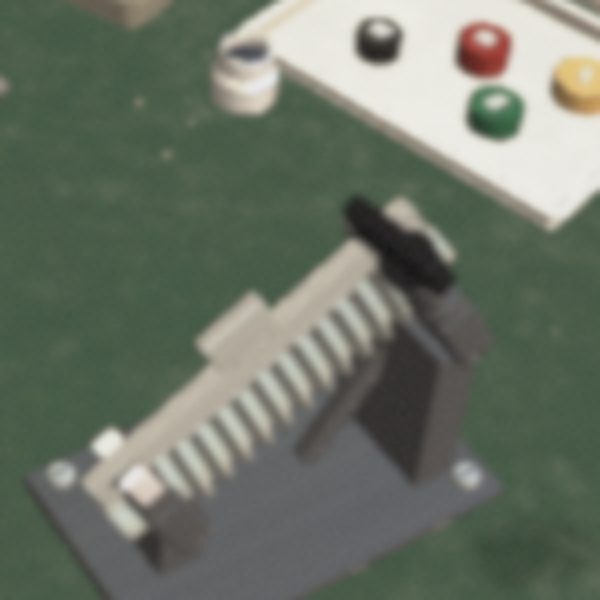

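View pics/top24c.png

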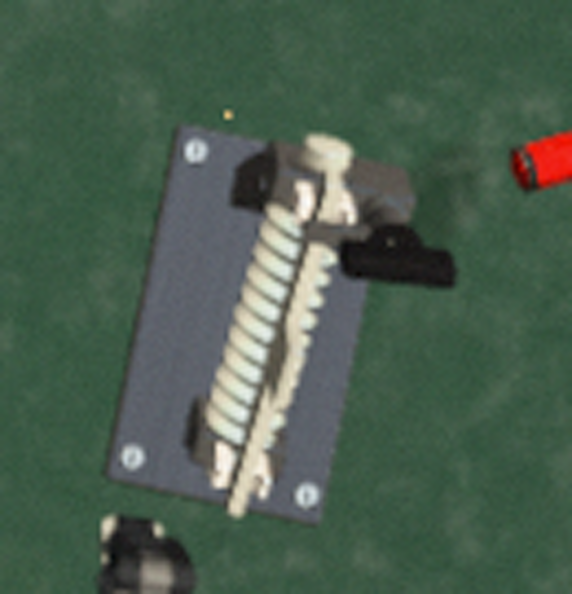

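```bash
python3 - <<'E'
from h import *
a=cv2.imread("pics/scene24.png");q=np.load("sp.npy");M=spR(q[3]);out=[]
for (x,y,w,h,f) in ((295,310,45,40,9),(345,250,45,40,9)):
    c=cv2.resize(a[y:y+h,x:x+w],None,fx=f,fy=f,interpolation=cv2.INTER_CUBIC)
    for yy in(.004,-.004):
        u=(proj("scene",np.array([q[:3]+M@np.array(p) for p in[(-.095,yy,.042),(.095,yy,.042)]]))-[x,y]+.5)*f-.5
        cv2.polylines(c,[np.round(u*16).astype(int)],False,(0,0,255),1,cv2.LINE_AA,4)
    out.append(c)
c=cv2.resize(a[195:270,185:295],None,fx=4.8,fy=4.8);
cv2.imwrite("pics/z20.png",np.vstack([np.hstack(out)[:, :],]));cv2.imwrite("pics/z21.png",c)
E
```

```text
(no output)
```

View pics/z20.png

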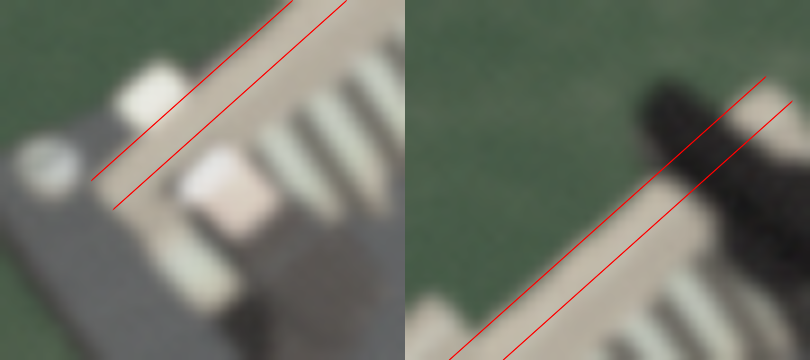

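View pics/z21.png

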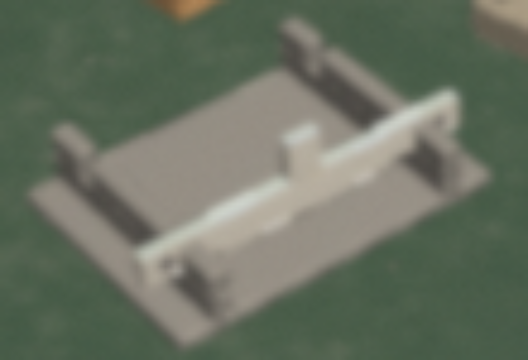

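The comb lies flat along the predicted seated lines (red) and is centred at both ends. The finger is across its back, and the fine comb is still in the rack. I'm handing in now.

```bash
python3 -c "
from cell import finish_job;print(finish_job())"
```

```text
the job is handed in; nothing more can be done
None
```

The job is handed in at about 21 s of the 50 s allowed. The coarse comb is seated in the spindle thread with the knob's finger across its back. The fine comb was not touched and is still in the rack.

**Comb:** I took the comb with the longer tab, tilted it 30° and lowered it between the prongs until I felt firm contact, about 34 N at most. I eased the pressing force to about 11 N before opening the jaws.

**Knob:** I turned the wing clockwise, following it down about 7 mm, until the turning moment rose to 0.9 N m at the stop. The gripper angle at first rise was about 1.46 to 1.49 rad. I eased off and let go, then backed clear; the wrist then read about zero force.

**Last checks:**
- **Seating:** In the final scene picture the comb's back lies on the line predicted for a seated comb, and its lower end is where a centred comb's would be (to about 1–2 mm).
- **Finger:** The top picture shows it across the comb's back.

**Disagreements and limits:**
- **Comb height:** The cameras put the comb in the rack about 10 mm lower than the given sizes imply, and about 4 mm lower in the hand than expected. I judged the seating by contact force and by comparing it with the prongs in the pictures.
- **Not measured:** The 1 mm gap between finger and comb was too small to check in the pictures. I did not measure the knob angle after letting go.

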